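# Hang the load canisters in the loading frame

## Robot

A 7-joint arm with a two-finger parallel gripper is mounted at the origin on the work surface. World frame = base frame: x ahead of the robot, y to its left, z up, the work surface at z = 0. Lengths are in m, angles in rad, forces in N, time in s.
With the tool pointing down it reaches from about 0.4 to 0.85 m from the base axis. Payload 4.5 kg.
Tool frame: the origin (TCP) lies between the finger pads; the fingertips stand r.finger_overhang ahead of it and the grasp point (between the pads) lies 8 mm behind it (r.finger_overhang is the distance from the TCP to the fingertips, in m); z points along the fingers, x is the direction in which the jaws open and shut, and the axes are right-handed (so a half turn about z gives the same grasp; the last joint's range is limited). The gripper opens to 88 mm and grips with 3 to 60 N. Pads are 18 mm wide; open, the fingers measure 123 mm over their backs; the gripper's body (75 mm by 187 mm) begins 45 mm behind the grasp point.
Start: joints at [-1.081, 0.689, -0.195, 1.565, 0.157, 0.902, -0.215], TCP at [0.275, 0.561, 0.218] pointing down, gripper open.
Joint ranges: [-3.01, 3.01], [-0.46, 2.08], [-1.47, 1.51], [0.13, 2.56], [-1, 4.14], [0.04, 2.09], [-2.66, 2.66]. Speed limits (rad/s): [2.57, 2.57, 3.14, 3.14, 3.14, 3.14, 3.14].

## Interface

Orientations are given as a unit quaternion [x, y, z, w].
In Python, from plant import r gives the robot as it stands.
- The arm moves only by the tool move_arm, never from a script. Its argument "targets" is a list that holds one entry, the list of rows, each a list of 7 numbers: the turn, a rotation vector about the world's x, y, z in rad, then the shift along the world's x, y, z in m, then the opening, from 0 (shut) to 1 (fully open). A call has 1 to 5 rows; each row shifts and turns the pose as measured when the row begins; what a row does not reach is not made up. A row lasts 1/10 s, in which the tool goes at most 50 mm and 8.59 degrees, less where a joint would pass 70% of its speed; a pose out of reach is approached as far as the arm can. A call with a gripper value outside its range is refused whole. The fingers move at their own pace and stop on an object; "force" is the grip in N (left out, the last holds). Time passes only in rows, so rows that do not move let the fingers close. It gives the time, the measured TCP pose, the force and the opening at its end, in the units of the state.
- r.get_state(): the state, without advancing time (a new reading comes with each control period).
- r.snapshot(name): name is "scene" or "side" or "wrist"; returns a dict with "frame" (480x640x3 uint8, red, green, blue), "K" (3x3 intrinsics, pixels), "D" ([k1, k2, p1, p2, k3] as OpenCV has them; the pictures are not rectified), "T" (4x4, takes a point from camera to world coordinates). Camera axes: x right, y up, looking along -z (the intrinsics and any distortion apply to the point x, -y, -z); pixel columns grow to the right and rows downward; lengths in m; the calibration is good to about 2 mm. A picture is of the moment at which its call begins. There is no depth.
- r.finish_job(): hands the job in, once; it reports no verdict.
Trained networks look in a picture, given as the dict that the camera call returned (one of the last four; its "shot" number tells which), for a name from the list of things; names that differ only in an ending like _2 or _b are one class to them, and where a whole thing is asked for, a point or a joint stands for the part that bears it (a point fixed in the world has none). Each returns a list of dicts, best first, with "score" (0 to 1); they miss things now and then, are a little off and sometimes report something else, mostly with a low value. They report only what shows in the picture. A call takes as long as a camera call.
- r.find_in(picture, query): "centre" ([row, column] in pixels, amid what is visible of it).
The state is a dict: "clock": time; "q": joint angles; "qd": joint speeds; "joint_torque": joint torques, N m; "tool_pos": TCP position; "eef_rot": TCP orientation; "contact_force": force on the tool from outside, world axes, zero at the start; "moment": the same for the moment, N m; "opening": opening from 0.0 (shut) to 1.0 (fully open).
Only numpy, scipy, OpenCV 4.12 (cv2) and the standard library are available. Lean on these libraries where they do the work, as an engineer would, in place of code of your own. Each camera call takes 0.05 s, during which the arm holds its last target. There are 200 camera calls.

## Task

Set up the loading frame for a creep test: fold its front guard fully down, then take every load canister on the bench by its wire bail, raising the folded bail upright, and hang each one by its bail on a hanger fork of its own. With all of them hanging, swing the guard fully back up shut, leaving the tools and specimens around undisturbed.

Things in the scene. Friction and masses are not known exactly. Their poses are not given: they have to be found in the camera images.
- can1_mid (a point): centre, half-way up, of load canister 1: closed steel can with blue lid and band, 73 mm diameter, 70 mm high, about 0.45 kg, z axis up out of the lid. Its wire bail hinges on two ears on the can's own +y and -y sides, 27 mm above this centre; the bail (a square U, legs 41 mm either side of the middle) is folded out over the can's own +x side. May be absent
- can1_grip (a point): centre of the black round grip on canister 1's bail: 16 mm diameter, 68 mm long, along the can's own y axis, 80 mm from the bail's hinge line. It turns freely on the wire, so it can be pinched from above and led round the hinge, then lifted with the can hanging under it, fingers pointing down throughout. Folded down, 36 mm gap between grip and can wall. May be absent
- bail1 (a joint): angle of canister 1's bail: 0 folded down level beside the can on its own +x side, 1.57 upright, 3.14 folded on the other side. A slightly stiff hinge (0.02 N m): the bail stays where it is left
- can2_mid (a point): centre, half-way up, of load canister 2: closed steel can with yellow lid and band, 73 mm diameter, 70 mm high, about 0.45 kg, z axis up out of the lid. Its wire bail hinges on two ears on the can's own +y and -y sides, 27 mm above this centre; the bail (a square U, legs 41 mm either side of the middle) is folded out over the can's own +x side. May be absent
- can2_grip (a point): centre of the black round grip on canister 2's bail: 16 mm diameter, 68 mm long, along the can's own y axis, 80 mm from the bail's hinge line. It turns freely on the wire, so it can be pinched from above and led round the hinge, then lifted with the can hanging under it, fingers pointing down throughout. Folded down, 36 mm gap between grip and can wall. May be absent
- bail2 (a joint): angle of canister 2's bail: 0 folded down level beside the can on its own +x side, 1.57 upright, 3.14 folded on the other side. A slightly stiff hinge (0.02 N m): the bail stays where it is left
- can3_mid (a point): centre, half-way up, of load canister 3: closed steel can with red lid and band, 73 mm diameter, 70 mm high, about 0.45 kg, z axis up out of the lid. Its wire bail hinges on two ears on the can's own +y and -y sides, 27 mm above this centre; the bail (a square U, legs 41 mm either side of the middle) is folded out over the can's own +x side. May be absent
- can3_grip (a point): centre of the black round grip on canister 3's bail: 16 mm diameter, 68 mm long, along the can's own y axis, 80 mm from the bail's hinge line. It turns freely on the wire, so it can be pinched from above and led round the hinge, then lifted with the can hanging under it, fingers pointing down throughout. Folded down, 36 mm gap between grip and can wall. May be absent
- bail3 (a joint): angle of canister 3's bail: 0 folded down level beside the can on its own +x side, 1.57 upright, 3.14 folded on the other side. A slightly stiff hinge (0.02 N m): the bail stays where it is left
- fork1_seat (a point): right-hand fork, seen from the robot: where a hung bail's grip centre rests. Two prongs, 7 mm thick, 27 mm either side along the frame's y, from a beam (face 55 mm behind, top 25 mm above) toward -x (robot); grip lies across both in their dip. Upturned tips 26 mm in front, 12 mm above. Enter from the front, prongs under grip and over lid, grip 25 to 35 mm above this point; then lower. z up
- fork2_seat (a point): middle fork, seen from the robot: where a hung bail's grip centre rests. Two prongs, 7 mm thick, 27 mm either side along the frame's y, from a beam (face 55 mm behind, top 25 mm above) toward -x (robot); grip lies across both in their dip. Upturned tips 26 mm in front, 12 mm above. Enter from the front, prongs under grip and over lid, grip 25 to 35 mm above this point; then lower. z up
- fork3_seat (a point): left-hand fork, seen from the robot: where a hung bail's grip centre rests. Two prongs, 7 mm thick, 27 mm either side along the frame's y, from a beam (face 55 mm behind, top 25 mm above) toward -x (robot); grip lies across both in their dip. Upturned tips 26 mm in front, 12 mm above. Enter from the front, prongs under grip and over lid, grip 25 to 35 mm above this point; then lower. z up
- guard (a joint): angle of the blue drop-down front guard of the loading frame: 0 upright (shut), 1.5 fully down toward the robot. A stiff friction hinge (0.27 N m) that stays where it is left
- guard_bar (a point): middle of the orange round handle bar above the guard's top edge: 12 mm diameter, 130 mm long, along the frame's y, 145 mm from the hinge line, 39 mm gap to the guard's edge. Can be pinched from above, fingers closing along the frame's x, and led round the hinge with fingers pointing down, the bar turning in the pads. 185 mm above the bench when shut, 50 mm when down
- guard_hinge (a point): middle of the guard's hinge line, 40 mm above the bench at the foot of the front of the frame, axes as the frame's (x away from the robot); 64 mm in front of the forks' seats. A can hanging from its bail reaches 142 mm below its grip. The guard is 316 mm wide and 100 mm high; shut, it blocks the way of a can to the forks
- spanner: steel spanner lying on the bench, a bystander
- specimen_b: grey concrete-like test beam 50 x 200 x 45 mm, a bystander, origin under its centre
- collar: brass collar 48 mm diameter, 18 mm high, a bystander
- yoke: aluminium U-shaped yoke 90 mm wide and 80 mm high, a bystander, origin under its centre
- lvdt: black upright sensor body 22 mm diameter, 70 mm high, a bystander

How it is judged:
On the way, in this order (a step that is already met when the one before it is completed fails the run):
1. the guard is fully down (value of joint guard above 1.35 rad), for 0.2 s.
2. every canister hangs by its bail in a fork, with the guard still down ((distance between can1_grip and fork1_seat below 0.018 m or distance between can1_grip and fork2_seat below 0.018 m or distance between can1_grip and fork3_seat below 0.018 m) and angle between each of can1_mid, can2_mid, can3_mid's own z axis and vertical below 0.5 rad and (distance between can2_grip and fork1_seat below 0.018 m or distance between can2_grip and fork2_seat below 0.018 m or distance between can2_grip and fork3_seat below 0.018 m) and (distance between can3_grip and fork1_seat below 0.018 m or distance between can3_grip and fork2_seat below 0.018 m or distance between can3_grip and fork3_seat below 0.018 m) and value of joint guard above 1.2 rad), for 0.3 s.
3. the guard is back up (value of joint guard below 0.1 rad), for 0.2 s.
At the end, for the whole second after the job is handed in: every canister present hangs in a fork (grip centre within 18 mm of a fork's seat point, can within 0.5 rad of upright), and the guard is shut (under 0.1 rad) ((distance between can1_grip and fork1_seat below 0.018 m or distance between can1_grip and fork2_seat below 0.018 m or distance between can1_grip and fork3_seat below 0.018 m) and angle between each of can1_mid, can2_mid, can3_mid's own z axis and vertical below 0.5 rad and (distance between can2_grip and fork1_seat below 0.018 m or distance between can2_grip and fork2_seat below 0.018 m or distance between can2_grip and fork3_seat below 0.018 m) and (distance between can3_grip and fork1_seat below 0.018 m or distance between can3_grip and fork2_seat below 0.018 m or distance between can3_grip and fork3_seat below 0.018 m) and value of joint guard below 0.1 rad); the robot touches nothing.
It fails at once if a tool, specimen or other bystander is shifted more than 5 cm (distance of any of spanner, specimen_b, collar, yoke, lvdt from where it was at the start of the episode above 0.05 m).
Of can1, can2, can3 only 2 to 3 are there at a start; the rules pass over those that are not, and their reading is None.
At some moment in a run one of can1, can2, can3 may be knocked a few centimetres aside while the robot is not near it.
It also fails if it takes over 210 s, if anything falls off the work surface, if the arm or the gripper's body presses on something with over 40 N, if the wrist force passes 120 N, or if a joint passes its speed limit or range.

## Working session

There is one attempt and no reset: what is moved stays moved. The work goes in short steps, Python scripts to look and compute and a tool call to move; the robot and the scene stay as the last step left them, time stands still between calls to the robot, and variables do not carry over. Pictures are saved under pics/ and viewed, about 12 in all and at most 16, crops included, and the job is handed in when it is done.

Besides the shell and the picture viewer there is one more tool, called after "Emit:" as name([rows], argument=value, ...), one row to a line, values as JSON. move_arm: Moves the arm, as the interface text tells. Its arguments: {"type":"object","properties":{"targets":{"type":"array","items":{"type":"array","items":{"type":"array","items":{"type":"number"}}}},"force":{"type":"number"}},"required":["targets"]}

```bash
mkdir -p pics; ls
cat > h.py <<'E'
import numpy as np, cv2
from plant import r
def snap(n,name=None):
    p=r.snapshot(n)
    if name: cv2.imwrite('pics/'+name+'.png',p['frame'][:,:,::-1])
    return p
def ray(p,rc):
    u=cv2.undistortPoints(np.array([[[rc[1],rc[0]]]],float),np.array(p['K']),np.array(p['D']))[0,0]
    T=np.array(p['T']); d=T[:3,:3]@np.array([u[0],-u[1],-1]); return T[:3,3],d/np.linalg.norm(d)
def onz(p,rc,z):
    o,d=ray(p,rc); return o+d*(z-o[2])/d[2]
def tri(*prs):
    A=0;b=0;R=[ray(p,rc) for p,rc in prs]
    for o,d in R:
        M=np.eye(3)-np.outer(d,d);A=A+M;b=b+M@o
    x=np.linalg.solve(A,b); return x,[float(np.linalg.norm((np.eye(3)-np.outer(d,d))@(x-o))) for o,d in R]
def proj(p,X):
    T=np.array(p['T']);c=T[:3,:3].T@(np.array(X)-T[:3,3]);c=np.array([c[0],-c[1],-c[2]])
    q=cv2.projectPoints(c.reshape(1,1,3),np.zeros(3),np.zeros(3),np.array(p['K']),np.array(p['D']))[0][0,0];return q[::-1]
E
python3 - <<'E'
from h import *
np.set_printoptions(precision=3,suppress=True)
ps=snap('scene','scene0');pd=snap('side','side0')
for p in (ps,pd): print(np.array(p['T']),p['K'][0][0],p['D'])
Q=['can1_mid','can1_grip','can2_mid','can2_grip','can3_mid','can3_grip','fork1_seat','fork2_seat','fork3_seat','guard_bar','guard_hinge','specimen_b','spanner','collar','yoke','lvdt']
for q in Q:
    print(q,*[[(np.round(f['centre']).tolist(),round(f['score'],2)) for f in r.find_in(p,q)[:3]] for p in (ps,pd)])
s=r.get_state();print(s['clock'],s['tool_pos'],s['eef_rot'],r.finger_overhang)
E
```

```text
pics
[[-0.51  -0.513  0.69   1.163]
 [ 0.86  -0.319  0.398  0.381]
 [ 0.016  0.797  0.604  0.755]
 [ 0.     0.     0.     1.   ]] 437.34066305527966 [-0.103  0.     0.     0.     0.   ]
[[ 0.773 -0.434  0.463  1.135]
 [ 0.634  0.541 -0.553 -0.781]
 [-0.011  0.721  0.693  1.11 ]
 [ 0.     0.     0.     1.   ]] 546.8967081984838 [-0.059  0.     0.     0.     0.   ]
can1_mid [] []
can1_grip [] []
can2_mid [([298.0, 391.0], 0.67)] [([223.0, 352.0], 0.97)]
can2_grip [([305.0, 416.0], 0.68)] [([210.0, 370.0], 0.6), ([188.0, 342.0], 0.51), ([228.0, 351.0], 0.34)]
can3_mid [([353.0, 470.0], 0.74)] [([202.0, 416.0], 0.71)]
can3_grip [([355.0, 512.0], 0.86), ([287.0, 248.0], 0.27)] [([394.0, 204.0], 0.66), ([181.0, 420.0], 0.53)]
fork1_seat [([287.0, 246.0], 0.96)] [([307.0, 340.0], 0.8)]
fork2_seat [([288.0, 246.0], 0.74)] [([313.0, 340.0], 0.57)]
fork3_seat [([289.0, 249.0], 0.65)] [([312.0, 341.0], 0.61)]
guard_bar [([261.0, 279.0], 0.55)] [([287.0, 314.0], 0.81)]
guard_hinge [([287.0, 248.0], 0.64)] [([306.0, 340.0], 0.67), ([213.0, 371.0], 0.62)]
specimen_b [([220.0, 172.0], 0.65)] [([393.0, 206.0], 0.73), ([322.0, 199.0], 0.15)]
spanner [([294.0, 479.0], 0.95)] [([188.0, 341.0], 0.69), ([312.0, 341.0], 0.2)]
collar [([227.0, 295.0], 0.51)] [([286.0, 235.0], 0.78)]
yoke [([208.0, 240.0], 0.84), ([286.0, 247.0], 0.55), ([220.0, 171.0], 0.32)] [([324.0, 197.0], 0.92)]
lvdt [([401.0, 438.0], 0.84)] [([224.0, 449.0], 0.62), ([288.0, 316.0], 0.32)]
1.7 [0.275 0.561 0.218] [ 0.849  0.529  0.    -0.   ] 0.011
```

View pics/scene0.png

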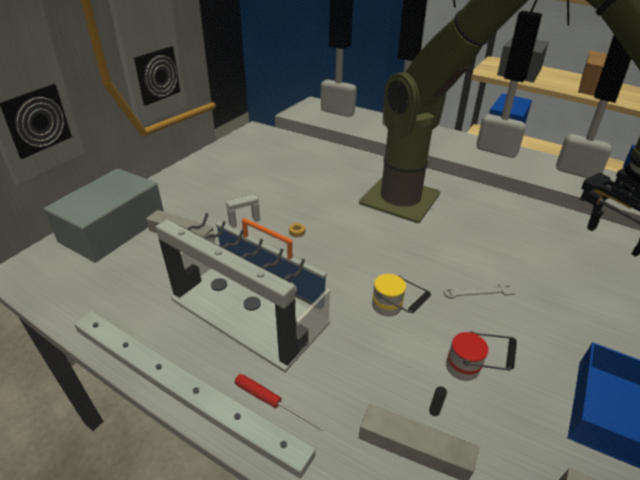

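View pics/side0.png

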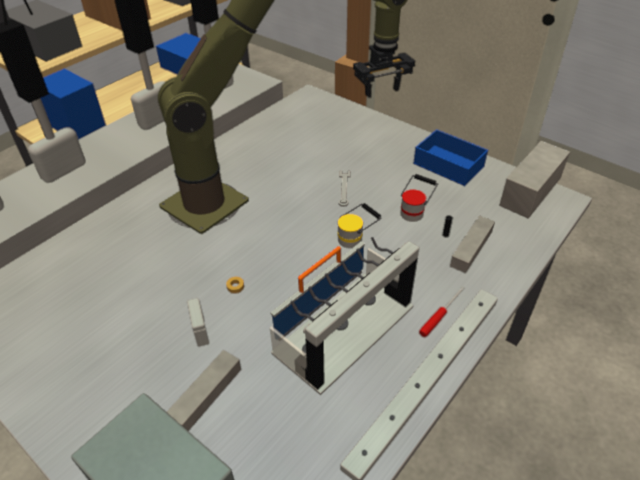

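The scene shows two cans: yellow at (row 292, col 390) and red at (352, 468). Canister 1 is absent. The frame is yawed, with its orange bar running from about (222,244) to (243,291) in the scene view. The side view agrees (yellow 230,350; red 203,413; bar 283,301 to 255,339). I'll zoom in for accuracy.

```bash
python3 - <<'E'
import cv2,numpy as np
a=cv2.imread('pics/scene0.png');b=cv2.imread('pics/side0.png')
def crop(im,r0,c0,h,w,s,n):
    o=cv2.resize(im[r0:r0+h,c0:c0+w],None,fx=s,fy=s,interpolation=cv2.INTER_CUBIC)
    for c in range((c0+19)//20*20,c0+w,20): cv2.putText(o,str(c),((c-c0)*s,10),0,.35,(0,0,255),1);cv2.line(o,((c-c0)*s,12),((c-c0)*s,18),(0,0,255),1)
    for r in range((r0+19)//20*20,r0+h,20): cv2.putText(o,str(r),(0,(r-r0)*s+4),0,.35,(0,0,255),1);cv2.line(o,(24,(r-r0)*s),(30,(r-r0)*s),(0,0,255),1)
    cv2.imwrite('pics/'+n+'.png',o)
crop(a,205,140,150,195,4,'s_fr'); crop(b,235,265,150,160,4,'d_fr')
ca=a[260:390,360:530];cb=b[165:260,320:450]
o=np.zeros((560,780,3),np.uint8)
A=cv2.resize(ca,None,fx=2.2,fy=2.2,interpolation=3);
E
cat >> h.py <<'E'
def crop(im,r0,c0,h,w,s,n):
    o=cv2.resize(im[r0:r0+h,c0:c0+w,::-1],None,fx=s,fy=s,interpolation=cv2.INTER_CUBIC)
    for c in range((c0+19)//20*20,c0+w,20): cv2.putText(o,str(c),((c-c0)*s,10),0,.35,(0,0,255),1);cv2.line(o,((c-c0)*s,12),((c-c0)*s,18),(0,0,255),1)
    for r_ in range((r0+19)//20*20,r0+h,20): cv2.putText(o,str(r_),(0,(r_-r0)*s+4),0,.35,(0,0,255),1);cv2.line(o,(24,(r_-r0)*s),(30,(r_-r0)*s),(0,0,255),1)
    cv2.imwrite('pics/'+n+'.png',o)
def mask(p,col,box=None):
    f=cv2.cvtColor(p['frame'],cv2.COLOR_RGB2HSV).astype(int);H,S,V=f[...,0],f[...,1],f[...,2]
    m={'o':(H>4)&(H<16)&(S>170)&(V>120),'y':(H>18)&(H<32)&(S>150)&(V>80),'r':((H<4)|(H>175))&(S>150)&(V>60),'k':(V<55)}[col]
    if box: z=np.zeros_like(m);z[box[0]:box[2],box[1]:box[3]]=1;m=m&z
    return m
def comps(m,mn=8):
    n,l,st,c=cv2.connectedComponentsWithStats(m.astype(np.uint8),connectivity=8)
    return sorted([(int(st[i,4]),c[i,::-1].round(1).tolist(),st[i,:4].tolist()) for i in range(1,n) if st[i,4]>=mn],reverse=True)
E
```

```text
(no output)
```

View pics/s_fr.png

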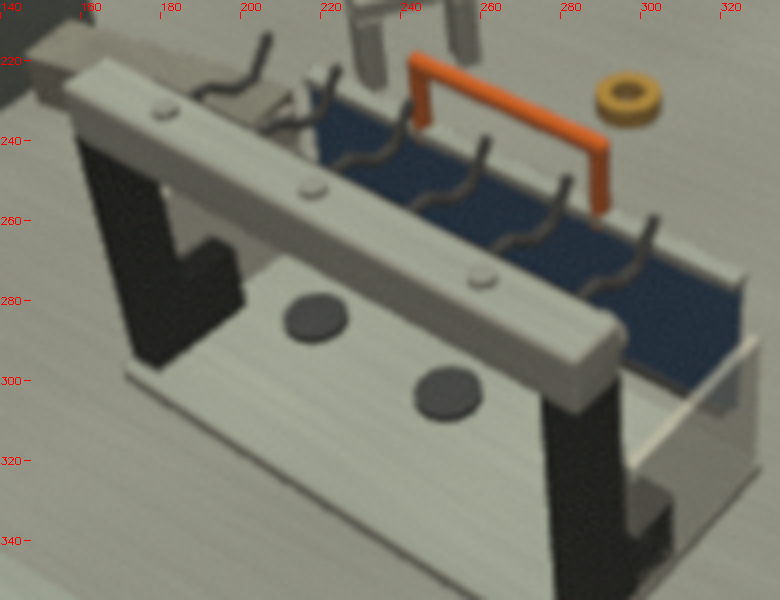

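View pics/d_fr.png

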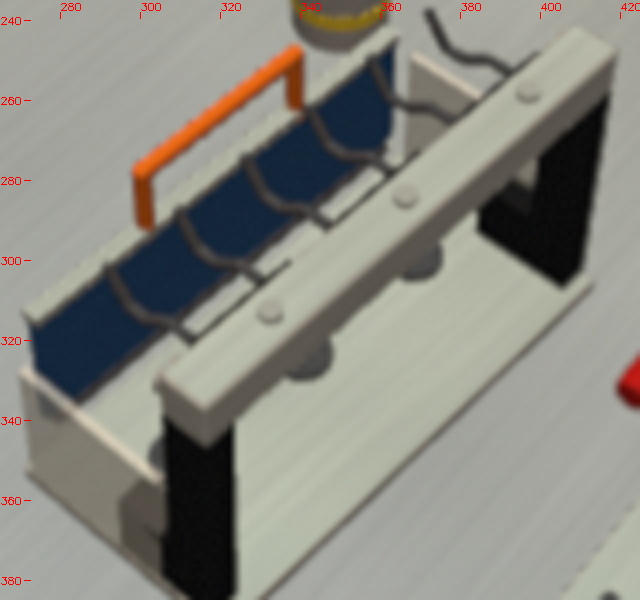

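The zooms show six prong tips in the scene view, from (213,206) to (259,303), and in the side view, from (301,292) to (240,370). They also show the bar ends. Next I triangulate these and the cans.

Run:
```python
from h import *
np.set_printoptions(precision=3,suppress=True)
ps=snap('scene');pd=snap('side')
S=[(213,206),(222,223),(230.5,241),(239.5,261),(249.5,281),(259.5,303)]
D=[(301.5,291.5),(288,309.5),(274.5,326),(262.5,341.5),(250,358.5),(239,370.5)]
for a,b in zip(S,D): print('tip',*tri((ps,a),(pd,b)))
for a,b in (((219.5,243.5),(277.5,299.5)),((241,289.5),(249,336.5))): print('bar',*tri((ps,a),(pd,b)))
for n,a,b in (('top',(225,217),(314,273)),('top2',(276,323),(245,361))): print(n,*tri((ps,a),(pd,b)))
for c in 'yro':
    for p in (ps,pd): print(c,comps(mask(p,c))[:4])
print('spec',onz(ps,(392,206),0))
crop(ps['frame'],262,360,125,170,4,'s_c'); crop(pd['frame'],165,325,95,125,4,'d_c')
a=cv2.imread('pics/s_c.png');b=cv2.imread('pics/d_c.png')
```

```text
tip [ 0.601 -0.244  0.201] [0.00028083115155638446, 0.0002808311515564574]
tip [ 0.606 -0.189  0.2  ] [0.00011841398755101753, 0.00011841398755105705]
tip [ 0.609 -0.136  0.2  ] [0.000147774922226917, 0.00014777492222700446]
tip [ 0.611 -0.082  0.199] [0.0009079189673427216, 0.000907918967342739]
tip [ 0.619 -0.027  0.201] [0.001040071118370819, 0.0010400711183708147]
tip [0.617 0.024 0.197] [0.0007004678030167062, 0.0007004678030165679]
bar [ 0.56  -0.171  0.186] [8.407323325739984e-05, 8.407323325751316e-05]
bar [ 0.566 -0.042  0.182] [7.422810442560619e-05, 7.422810442549051e-05]
top [ 0.556 -0.26   0.136] [0.0015744149206085845, 0.0015744149206084125]
top2 [0.576 0.047 0.132] [0.00016385065304600326, 0.0001638506530458816]
y [(554, [284.9, 389.8], [375, 274, 31, 23]), (536, [116.4, 162.5], [116, 92, 99, 42]), (418, [47.7, 96.9], [82, 0, 35, 92]), (97, [228.9, 296.4], [290, 224, 14, 12])]
y [(360, [222.7, 349.8], [338, 214, 25, 18]), (131, [283.7, 234.6], [227, 277, 16, 14]), (65, [239.4, 350.1], [339, 235, 23, 8]), (12, [59.7, 396.0], [393, 59, 7, 3])]
r [(788, [346.3, 469.8], [452, 332, 36, 29]), (538, [389.8, 257.1], [235, 375, 45, 32]), (60, [370.2, 464.5], [451, 363, 28, 11])]
r [(297, [197.2, 413.6], [402, 190, 24, 16]), (286, [321.5, 432.4], [420, 307, 26, 29]), (53, [213.0, 412.0], [402, 209, 21, 7])]
o [(186, [230.7, 267.1], [243, 219, 49, 24])]
o [(244, [265.2, 318.4], [299, 247, 41, 45])]
spec [ 0.86  -0.048  0.   ]
```

View pics/s_c.png

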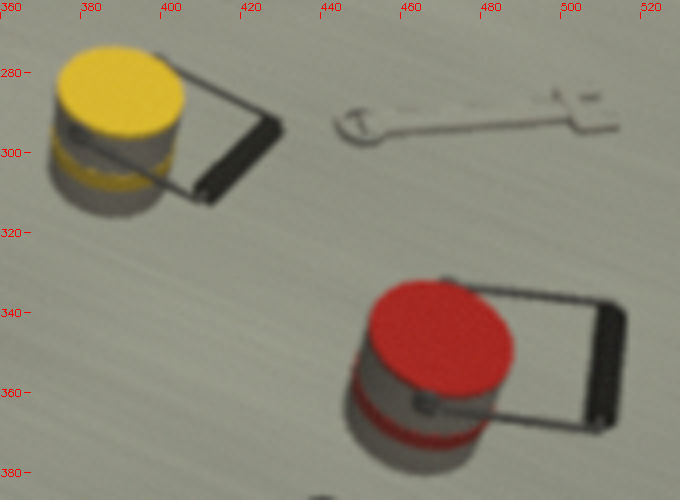

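View pics/d_c.png

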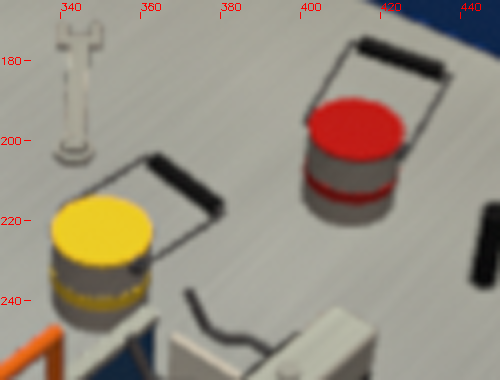

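Two cans are present. Yellow's grip is at about scene (302,418), side (210.5,370). Red's is at about scene (353.5,510), side (179.5,422).

Run:
```python
from h import *
np.set_printoptions(precision=3,suppress=True)
ps=snap('scene');pd=snap('side')
for n,a,b in (('ylid',(284.5,389.8),(222.7,349.8)),('ygrip',(302,418),(210.5,370)),('yga',(293,426.5),(204.5,361)),('ygb',(311,409.5),(216.5,379)),
 ('rlid',(346.3,469),(197.2,413.6)),('rgrip',(353.5,509.5),(179.5,422)),('rga',(339,511),(177,412.5)),('rgb',(368,508.5),(182.5,432)),
 ('collar',(229,296),(284,235)),('yoke',(208,240),(324,197)),('lvdt',(401,438),(224,449)),('spanL',(294,448),(204,341)),('spanR',(291,508),(173,344)),('beam',(440,418),(243,473))):
    print(n,*tri((ps,a),(pd,b)))
```

```text
ylid [0.459 0.156 0.067] [0.0001929950195149556, 0.00019299501951506383]
ygrip [0.476 0.232 0.068] [0.0018702265521855258, 0.0018702265521855636]
yga [0.439 0.238 0.067] [0.001768230591458484, 0.0017682305914586674]
ygb [0.512 0.226 0.069] [0.001661125546915992, 0.0016611255469159317]
rlid [0.541 0.365 0.068] [0.000374742491207975, 0.00037474249120812996]
rgrip [0.523 0.441 0.077] [0.0028222837473580726, 0.002822283747358174]
rga [0.491 0.435 0.079] [0.0005095563052903618, 0.0005095563052906361]
rgb [0.555 0.447 0.076] [0.004313602097855125, 0.0043136020978551065]
collar [ 0.333 -0.183  0.013] [0.0005184385725665125, 0.0005184385725664033]
yoke [ 0.376 -0.35   0.047] [0.0023147569502423673, 0.002314756950242304]
lvdt [0.673 0.351 0.045] [0.0004650156338249215, 0.00046501563382509787]
spanL [ 0.341  0.271 -0.004] [0.0013831898236577312, 0.0013831898236577782]
spanR [ 0.252  0.402 -0.002] [0.0021961962112144948, 0.0021961962112144852]
beam [0.755 0.345 0.026] [0.002758801453124558, 0.0027588014531243965]
```

Emit:
move_arm([
  [[0,0,-0.13,0.02,-0.044,0.018,0.7],[0,0,-0.13,0.02,-0.044,0.018,0.7],[0,0,-0.13,0.02,-0.044,0.018,0.7],[0,0,-0.13,0.02,-0.044,0.018,0.7],[0,0,-0.13,0.02,-0.044,0.018,0.7]],
], force=25)

```text
clock: 2.4
tool_pos: [0.367, 0.3484, 0.3047]
eef_rot: [0.974, 0.225, -0.002, -0.003]
contact_force: [1.0, -0.3, -0.4]
opening: 0.703
```

Emit:
move_arm([
  [[0,0,-0.13,0.02,-0.044,0,0.7],[0,0,-0.13,0.02,-0.044,0,0.7],[0,0,-0.13,0.02,-0.044,0,0.7],[0,0,-0.13,0.02,-0.044,0,0.7],[0,0,0,0.02,-0.044,0,0.7]],
])

```text
clock: 2.9
tool_pos: [0.471, 0.122, 0.3094]
eef_rot: [0.999, -0.044, 0.004, -0.006]
contact_force: [1.2, -0.0, -0.2]
opening: 0.699
```

Emit:
move_arm([
  [[0,0,0,0.016,-0.044,0,0.7],[0,0,0,0.016,-0.044,0,0.7],[0,0,0,0.016,-0.044,0,0.7],[0,0,0,0.016,-0.044,0,0.7],[0,0,0,0,0,0,0.7]],
])

```text
clock: 3.4
tool_pos: [0.5385, -0.0697, 0.3108]
eef_rot: [0.999, -0.049, 0.007, -0.004]
contact_force: [-0.2, 0.3, 0.1]
opening: 0.701
```

```bash
cat >> h.py <<'E'
from scipy.spatial.transform import Rotation as Ro
def st(yaw=None):
    s=r.get_state();R=Ro.from_quat(s['eef_rot']);out=[s['clock'],np.round(s['tool_pos'],4),'f',np.round(s['contact_force'],1),'op',round(s['opening'],3)]
    a=R.as_matrix()[:,0];out+=['yaw',round(float(np.degrees(np.arctan2(a[1],a[0]))),2)]
    if yaw is not None:
        y=np.radians(yaw);G=Ro.from_matrix(np.array([[np.cos(y),np.sin(y),0],[np.sin(y),-np.cos(y),0],[0,0,-1]]))
        out+=['turn',np.round((G*R.inv()).as_rotvec(),3)]
    print(*out)
E
python3 - <<'E'
from h import *
np.set_printoptions(precision=3,suppress=True)
pw=snap('wrist','w0'); ps=snap('scene')
print(np.array(pw['T']))
print(comps(mask(pw,'o')),comps(mask(ps,'o')))
for z in(.185,): print([onz(pw,c[1],z) for c in comps(mask(pw,'o'))])
print('expected bar px',proj(pw,(.563,-.1065,.185)))
st(-3.2)
E
```

```text
[[ 0.995  0.101  0.013  0.543]
 [-0.1    0.96   0.262 -0.001]
 [ 0.014 -0.262  0.965  0.478]
 [ 0.     0.     0.     1.   ]]
[(1936, [252.4, 352.2], [343, 173, 16, 161])] [(188, [230.8, 267.2], [243, 219, 49, 25])]
[array([ 0.564, -0.098,  0.185])]
expected bar px [261.604 351.421]
3.5 [ 0.537 -0.062  0.31 ] f [-0.1  0.4 -0.7] op 0.7 yaw -5.19 turn [-0.013  0.012  0.035]
```

View pics/w0.png

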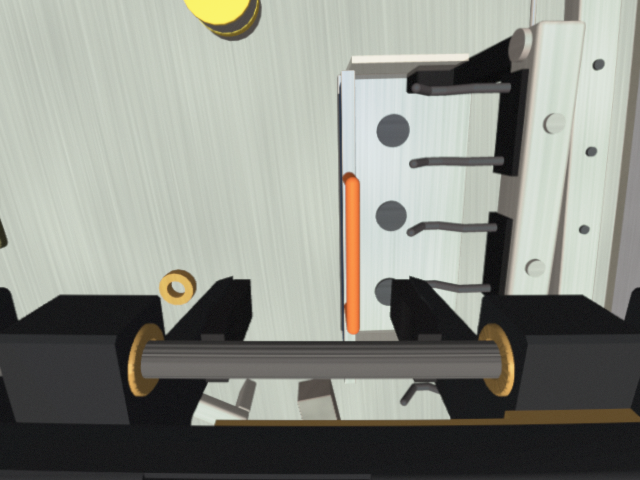

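The wrist picture shows the bar at cols 343–359, rows 173–333, and prong tips near (88,413), (161,413) and (232,410). The wrist view puts the bar centre at (0.564,-0.098), which agrees with the first estimate.

Emit:
move_arm([
  [[-0.013,0.012,0.035,0.015,-0.022,0,0.6],[0,0,0,0.012,-0.018,0,0.6],[0,0,0,0,0,-0.035,0.6],[0,0,0,0,0,-0.035,0.6],[0,0,0,0,0,0,0.6]],
])

```text
clock: 4.0
tool_pos: [0.5654, -0.0903, 0.2398]
eef_rot: [1.0, -0.018, 0.001, -0.004]
contact_force: [0.4, 0.7, 0.3]
opening: 0.601
```

Run:
```python
from h import *
st(-3.2)
p=snap('wrist'); m=mask(p,'o'); print(comps(m))
rr,cc=np.nonzero(m)
for q in (rr.min()+12,int(rr.mean()),rr.max()-4): print(onz(p,(q,cc[rr==q].mean()),.185))
```

```text
4.0 [ 0.5654 -0.0903  0.2398] f [0.4 0.7 0.3] op 0.601 yaw -2.09 turn [-0.008  0.002 -0.019]
[(2970, [248.0, 320.3], [310, 157, 22, 184])]
[ 0.56873638 -0.04015215  0.185     ]
[ 0.56532837 -0.08963441  0.185     ]
[ 0.56045155 -0.15392771  0.185     ]
```

Emit:
move_arm([
  [[-0.008,0.002,-0.025,0,-0.012,-0.03,0.6],[0,0,0,0,0,-0.025,0.6],[0,0,0,0,0,-0.009,0.6],[0,0,0,0,0,0,0],[0,0,0,0,0,0,0]],
])

```text
clock: 4.55
tool_pos: [0.5733, -0.0962, 0.1857]
eef_rot: [1.0, -0.026, 0.009, -0.001]
contact_force: [0.9, 0.2, 0.4]
opening: 0.441
```

Emit:
move_arm([
  [[0,0,0,0,0,0,0],[0,0,0,0,0,0,0],[0,0,0,0,0,0,0]],
])

```text
clock: 4.85
tool_pos: [0.5755, -0.0958, 0.1894]
eef_rot: [1.0, -0.026, 0.012, -0.001]
contact_force: [-1.2, -0.4, -1.0]
opening: 0.165
```

Emit:
move_arm([
  [[0,0,0,0,0,0,0.5],[0,0,0,0,0,0,0.5],[0,-0.02,0,-0.008,0,-0.006,0.5],[0,0,0,-0.002,0,-0.006,0.5]],
])

```text
clock: 5.25
tool_pos: [0.5668, -0.0962, 0.1786]
eef_rot: [0.999, -0.026, 0.024, -0.001]
contact_force: [0.3, 0.5, -0.6]
opening: 0.491
```

Run:
```python
from h import *
st(-3.7)
p=snap('wrist'); m=mask(p,'o'); rr,cc=np.nonzero(m); print(comps(m))
for q in (rr.min()+16,int(rr.mean()),rr.max()-4): print(onz(p,(q,cc[rr==q].mean()),.185))
st(-3.7)
```

```text
5.25 [ 0.5668 -0.0962  0.1786] f [ 0.3  0.5 -0.6] op 0.491 yaw -2.97 turn [-0.     0.049 -0.013]
[(4373, [245.6, 317.9], [306, 152, 26, 189]), (831, [399.1, 315.4], [305, 379, 22, 41])]
[ 0.56857882 -0.0403048   0.185     ]
[ 0.56526554 -0.08790431  0.185     ]
[ 0.55952859 -0.17119941  0.185     ]
5.3 [ 0.5668 -0.0959  0.1777] f [ 0.  -0.   0.1] op 0.499 yaw -2.95 turn [-0.001  0.048 -0.013]
```

Emit:
move_arm([
  [[0,0.048,-0.013,-0.001,0,-0.001,0.5],[0,0,0,0,0,-0.001,0],[0,0,0,0,0,-0.001,0],[0,0,0,0,0,0,0],[0,0,0,0,0,0,0]],
])

```text
clock: 5.8
tool_pos: [0.5662, -0.096, 0.1739]
eef_rot: [0.999, -0.032, -0.001, -0.0]
contact_force: [-0.0, -0.6, 0.5]
opening: 0.161
```

Run:
```python
from h import *
st(-3.7)
```

```text
5.8 [ 0.5662 -0.096   0.1739] f [-0.  -0.6  0.5] op 0.161 yaw -3.69 turn [-0.001 -0.001 -0.   ]
```

Emit:
move_arm([
  [[0,0,0,0,0,0,0],[0,0,0,-0.0145,0.001,-0.0007,0],[0,0,0,-0.0143,0.001,-0.002,0],[0,0,0,-0.014,0.001,-0.0036,0],[0,0,0,-0.014,0.001,-0.005,0]],
])

```text
clock: 6.3
tool_pos: [0.5102, -0.0921, 0.1635]
eef_rot: [0.999, -0.032, 0.003, -0.0]
contact_force: [-0.1, -0.5, -0.1]
opening: 0.007
```

```bash
cat > g.py <<'E'
from h import *
import sys
st(-3.7)
t=r.get_state()['tool_pos'];s=.5655-t[0];h=t[2]+.008-.04
print('theta',np.arctan2(s,h),'R',np.hypot(s,h))
E
python3 g.py
```

```text
6.3 [ 0.5102 -0.0921  0.1635] f [-0.1 -0.5 -0.1] op 0.007 yaw -3.66 turn [-0.     0.005 -0.001]
theta 0.3979649215170716 R 0.14261825713931892
```

Run:
```python
from h import *
pd=snap('side'); ps=snap('scene'); 
print(comps(mask(pd,'o')),comps(mask(ps,'o')))
a=cv2.resize(pd['frame'][180:360,230:430],(400,360));b=cv2.resize(ps['frame'][160:340,180:380],(400,360))
cv2.imwrite('pics/g1.png',np.hstack([a,b])[:,:,::-1])
```

```text
[(254, [265.3, 318.6], [299, 247, 41, 45])] [(195, [230.9, 267.4], [243, 219, 49, 25])]
```

View pics/g1.png

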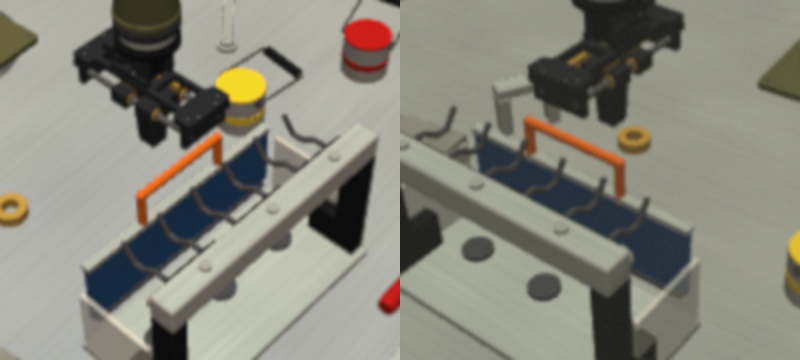

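The bar has not moved and the guard is still shut: the fingers closed on nothing. I'm checking the tool position against the cameras.

Run:
```python
from h import *
np.set_printoptions(precision=3,suppress=True)
st(-3.7)
s=r.get_state();R=Ro.from_quat(s['eef_rot']).as_matrix()
pd=snap('side'); ps=snap('scene'); pw=snap('wrist')
for n,d in (('tip',.011),('tcp',0),('body',-.053)):
    X=np.array(s['tool_pos'])+R[:,2]*d; print(n,X,'side',proj(pd,X),'scene',proj(ps,X),'wrist',proj(pw,X))
print('wrist cam in tool',R.T@(np.array(pw['T'])[:3,3]-s['tool_pos']))
crop(pd['frame'],200,265,75,100,8,'g2')
m=mask(pw,'o');rr,cc=np.nonzero(m);print(comps(m))
cv2.imwrite('pics/w1.png',pw['frame'][:,:,::-1])
```

```text
6.4 [ 0.508 -0.092  0.163] f [-0.7  0.4  0.2] op 0.003 yaw -3.69 turn [-0.001  0.001 -0.   ]
tip [ 0.508 -0.092  0.152] side [258.422 305.156] scene [231.018 285.945] wrist [272.307 314.789]
tcp [ 0.508 -0.092  0.163] side [255.265 305.015] scene [227.159 285.781] wrist [280.441 314.552]
body [ 0.508 -0.092  0.216] side [239.532 304.309] scene [207.831 284.969] wrist [338.223 312.868]
wrist cam in tool [ 0.002 -0.07  -0.167]
[(4393, [218.9, 448.0], [416, 154, 56, 143])]
```

View pics/g2.png

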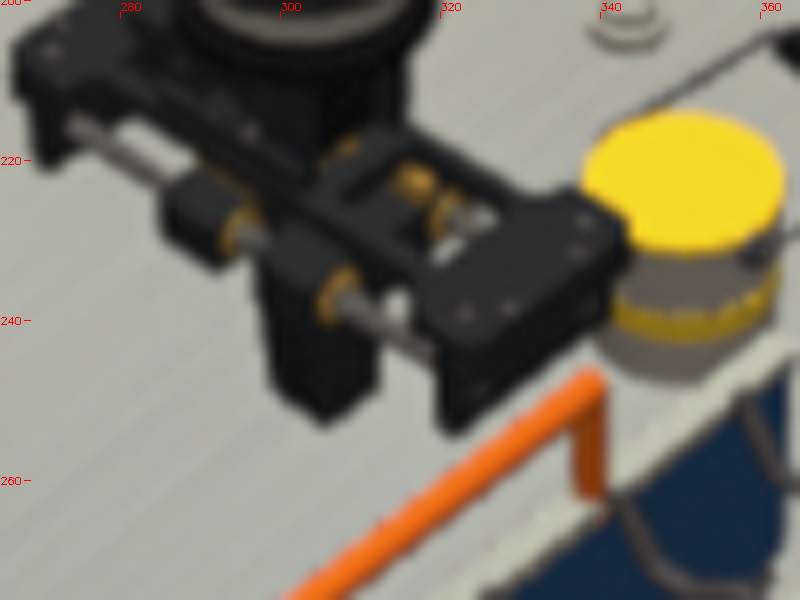

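Run:
```python
from h import *
np.set_printoptions(precision=3,suppress=True)
pw=snap('wrist');ps=snap('scene');pd=snap('side');m=mask(pw,'o');pts=np.argwhere(m)
t=pts[pts[:,0]==pts[:,0].min()].mean(0);b=pts[pts[:,0]==pts[:,0].max()].mean(0);print(t,b)
rc=cv2.minAreaRect(pts.astype(np.float32));print(rc)
for z in(.165,.185,.205): A,B=onz(pw,t,z),onz(pw,b,z);print(z,A,B,np.linalg.norm(A-B))
print('expect ends', proj(pw,(.566,-.042,.184)),proj(pw,(.56,-.171,.184)))
# yellow lid: wrist vs scene/side
for c in comps(mask(pw,'y'),100): print(c,onz(pw,c[1],.068))
print(tri((pw,t),(ps,(241,291))),tri((pw,t),(pd,(248,337.5))))
```

```text
[154.  426.5] [295. 445.]
((224.5, 442.0), (54.0, 141.0), 90.0)
0.165 [ 0.563 -0.034  0.165] [ 0.573 -0.104  0.165] 0.07070457556490417
0.185 [ 0.557 -0.032  0.185] [ 0.566 -0.094  0.185] 0.06214005108376287
0.205 [ 0.552 -0.031  0.205] [ 0.559 -0.084  0.205] 0.053575526602621576
expect ends [177.02  446.722] [434.451 426.436]
(array([ 0.561, -0.036,  0.18 ]), [0.004339904054967524, 0.004339904054967512]) (array([ 0.561, -0.033,  0.174]), [0.00052214229568954, 0.0005221422956895362])
```

View pics/w1.png

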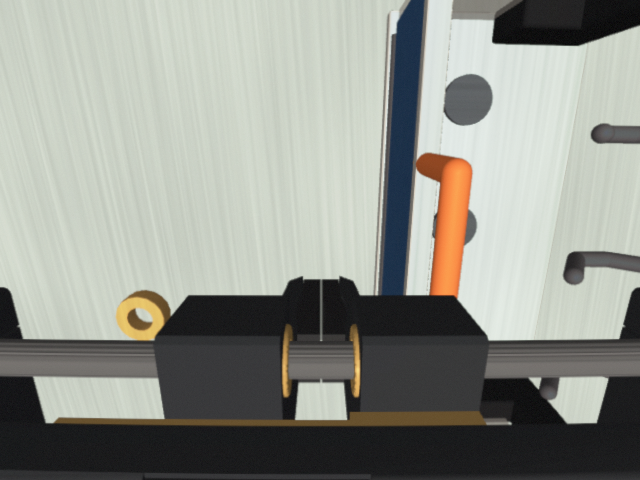

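Run:
```python
from h import *
np.set_printoptions(precision=3,suppress=True)
st();ps=snap('scene');pd=snap('side')
print(tri((pd,(252.5,305.5)),(ps,(220.5,285))))
crop(ps['frame'],180,250,50,75,10,'g3')
st()
```

```text
6.7 [ 0.512 -0.092  0.164] f [-0.8 -0.4 -0.3] op 0.004 yaw -3.65
(array([ 0.51 , -0.094,  0.179]), [0.002949793790362945, 0.0029497937903627865])
6.8 [ 0.511 -0.092  0.163] f [ 0.4 -1.2 -0.1] op 0.003 yaw -3.65
```

View pics/g3.png

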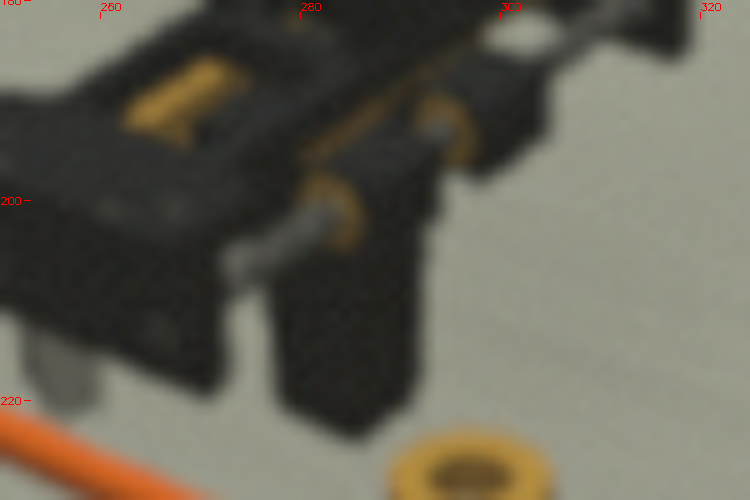

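The fingertips triangulate to about z 0.177 while tool_pos implies 0.152. They stand about 25 mm higher than the readings say (xy agree), so I will use fingertip z ≈ tool_z + 0.015 and confirm it on contact.

Emit:
move_arm([
  [[0,0,0,0,0,0.025,0.55],[0,0,0,0,0,0.03,0.55],[0,0,0,0.02,-0.003,0,0.55],[0,0,0,0.02,-0.003,0,0.55],[0,0,0,0.012,-0.002,0,0.55]],
])

```text
clock: 7.3
tool_pos: [0.5637, -0.1001, 0.221]
eef_rot: [0.999, -0.032, 0.002, -0.0]
contact_force: [0.0, -0.5, 0.0]
opening: 0.437
```

Run:
```python
from h import *
st(-3.7)
p=snap('wrist'); m=mask(p,'o'); rr,cc=np.nonzero(m)
q=int(np.percentile(rr,50));print(onz(p,(q,cc[rr==q].mean()),.185))
st(-3.7)
```

```text
7.3 [ 0.5637 -0.1001  0.221 ] f [ 0.  -0.5  0. ] op 0.437 yaw -3.64 turn [-0.     0.003 -0.001]
[ 0.56560786 -0.08841992  0.185     ]
7.35 [ 0.5656 -0.1003  0.2209] f [ 2.8 -1.2  0.7] op 0.481 yaw -3.63 turn [ 0.     0.005 -0.001]
```

Emit:
move_arm([
  [[0,0.004,0,0,0,-0.025,0.55],[0,0,0,0,0,-0.025,0.55],[0,0,0,0,0,-0.02,0.55],[0,0,0,0,0,0,0.55],[0,0,0,0,0,0,0.55]],
])

```text
clock: 7.85
tool_pos: [0.5663, -0.1003, 0.1496]
eef_rot: [1.0, -0.032, 0.002, 0.0]
contact_force: [-0.6, -0.1, 1.1]
opening: 0.548
```

Run:
```python
from h import *
st(-3.7)
```

```text
7.85 [ 0.5663 -0.1003  0.1496] f [-0.6 -0.1  1.1] op 0.548 yaw -3.62 turn [ 0.     0.004 -0.001]
```

Emit:
move_arm([
  [[0,0,0,-0.001,0,0,0],[0,0,0,0,0,0,0],[0,0,0,0,0,0,0],[0,0,0,0,0,0,0],[0,0,0,0,0,0,0]],
])

```text
clock: 8.35
tool_pos: [0.5664, -0.1007, 0.1532]
eef_rot: [0.999, -0.032, 0.004, 0.0]
contact_force: [-0.7, 0.5, -3.3]
opening: 0.126
```

Emit:
move_arm([
  [[0,0,0,0,0,0,0],[0,0,0,0,0,0,0]],
])

```text
clock: 8.55
tool_pos: [0.5664, -0.1007, 0.1531]
eef_rot: [0.999, -0.032, 0.004, 0.0]
contact_force: [0.4, -0.1, -0.3]
opening: 0.125
```

Gripped: the opening stops at 0.126, i.e. about 11 mm against the 12 mm bar. Now the arc.

Emit:
move_arm([
  [[0,0,0,-0.0145,0.001,-0.001,0],[0,0,0,-0.0143,0.001,-0.0025,0],[0,0,0,-0.014,0.001,-0.004,0],[0,0,0,-0.0137,0.001,-0.005,0],[0,0,0,-0.013,0.001,-0.0065,0]],
])

```text
clock: 9.05
tool_pos: [0.5115, -0.0967, 0.1399]
eef_rot: [0.999, -0.031, 0.021, 0.002]
contact_force: [-1.1, 0.8, 9.3]
opening: 0.124
```

```bash
cat > g.py <<'E'
from h import *
st(-3.7)
t=r.get_state()['tool_pos'];s=(.5664-t[0])/.998;h=t[2]-.008
th=np.arctan2(s,h);print('theta',th,'R',np.hypot(s,h))
for d in (0,.1,.2,.3,.4,.5,.6,.7,.8): print(np.round([.5664-.998*.145*np.sin(th+d)-t[0],.008+.145*np.cos(th+d)-t[2]],4),end=' ')
E
python3 g.py
```

```text
9.05 [ 0.5115 -0.0967  0.1399] f [-1.1  0.8  9.3] op 0.124 yaw -3.59 turn [ 0.005  0.042 -0.002]
theta 0.3949064437342018 R 0.1428639943863291
[-0.0008  0.002 ] [-0.0139 -0.0043] [-0.0262 -0.0118] [-0.0378 -0.0205] [-0.0484 -0.0303] [-0.058  -0.0412] [-0.0665 -0.0529] [-0.0738 -0.0654] [-0.0798 -0.0786]
```

Emit:
move_arm([
  [[0.005,0.03,0,-0.014,0.001,-0.005,0],[0,0.02,0,-0.0125,0.001,-0.0075,0],[0,0.01,0,-0.0115,0.001,-0.009,0],[0,0.01,0,-0.0107,0.001,-0.01,0],[0,0.01,0,-0.0096,0.001,-0.011,0]],
])

```text
clock: 9.55
tool_pos: [0.4562, -0.0927, 0.0987]
eef_rot: [0.999, -0.032, -0.014, 0.001]
contact_force: [1.2, -1.2, 2.4]
opening: 0.129
```

```bash
python3 g.py
```

```text
9.55 [ 0.4562 -0.0927  0.0987] f [ 1.2 -1.2  2.4] op 0.129 yaw -3.64 turn [ 0.002 -0.029 -0.001]
theta 0.8830647531346044 R 0.1429317301734206
[-0.0016  0.0013] [-0.0102 -0.0103] [-0.0176 -0.0228] [-0.0237 -0.0359] [-0.0285 -0.0496] [-0.0319 -0.0637] [-0.0339 -0.078 ] [-0.0345 -0.0925] [-0.0336 -0.107 ]
```

Emit:
move_arm([
  [[0,-0.025,0,-0.01,0.001,-0.011,0],[0,0,0,-0.0074,0.0005,-0.0125,0],[0,0,0,-0.006,0.0005,-0.013,0],[0,0,0,-0.0048,0,-0.0137,0],[0,0,0,-0.0034,0,-0.014,0]],
])

```text
clock: 10.05
tool_pos: [0.4262, -0.0905, 0.0332]
eef_rot: [1.0, -0.031, -0.0, 0.001]
contact_force: [7.8, -0.6, 0.7]
opening: 0.127
```

```bash
python3 g.py
```

```text
10.05 [ 0.4262 -0.0905  0.0332] f [ 7.8 -0.6  0.7] op 0.127 yaw -3.56 turn [ 0.002 -0.    -0.002]
theta 1.3934270271535083 R 0.14271329461507745
[-0.0022  0.0004] [-0.0041 -0.014 ] [-0.0045 -0.0285] [-0.0034 -0.0429] [-0.0009 -0.0572] [ 0.0029 -0.0712] [ 0.0082 -0.0847] [ 0.0148 -0.0976] [ 0.0226 -0.1097]
```

Emit:
move_arm([
  [[0,0,0,-0.001,0,-0.012,0],[0,0,0,0,0,-0.006,0],[0,0,0,0,0,-0.002,0],[0,0,0,0,0,0,0],[0,0,0,0,0,0,0.5]],
])

```text
clock: 10.55
tool_pos: [0.4222, -0.0898, 0.014]
eef_rot: [0.999, -0.031, -0.014, -0.002]
contact_force: [-0.6, -0.6, -0.1]
opening: 0.19
```

Emit:
move_arm([
  [[0,0,0,0,0,0,0.5],[0,0,0,0,0,0,0.5],[0,0,0,0,0,0,0.5],[0,0,0,0,0,0.04,0.5],[0,0,0,0,0,0.045,0.5]],
])

```text
clock: 11.05
tool_pos: [0.4173, -0.0891, 0.0961]
eef_rot: [0.999, -0.031, -0.021, -0.003]
contact_force: [0.8, -0.4, -0.0]
opening: 0.501
```

Run:
```python
from h import *
st(-3.7)
ps=snap('scene');pd=snap('side');print(comps(mask(ps,'o')),comps(mask(pd,'o')))
print(proj(ps,(.42,-.1,.05)),proj(pd,(.42,-.1,.05)))
```

```text
11.05 [ 0.4173 -0.0891  0.0961] f [ 0.8 -0.4 -0. ] op 0.501 yaw -3.56 turn [-0.008 -0.042 -0.002]
[(192, [247.2, 304.6], [276, 236, 51, 28])] [(214, [273.2, 282.5], [262, 257, 48, 37])]
[244.29571092 304.03926478] [272.00817244 278.9987755 ]
```

The guard is down: the bar appears where 1.5 rad puts it, in both views. Now the yellow can.

Emit:
move_arm([
  [[-0.008,-0.042,0.08,0.006,0.015,0.04,0.4],[0,0,0.14,0.006,0.03,0.04,0.4],[0,0,0.14,0.006,0.03,0.04,0.4],[0,0,0.14,0.006,0.03,0.02,0.4],[0,0,0.14,0.006,0.03,0,0.4]],
])

```text
clock: 11.65
tool_pos: [0.4478, 0.0446, 0.2416]
eef_rot: [0.957, 0.291, 0.003, 0.005]
contact_force: [-0.5, 0.2, -0.6]
opening: 0.401
```

Emit:
move_arm([
  [[0,0,0.14,0.006,0.03,0,0.4],[0,0,0.14,0.006,0.03,0,0.4],[0,0,0.14,0.006,0.03,0,0.4],[0,0,0.14,0.006,0.03,0,0.4],[0,0,0.14,0,0.03,0,0.4]],
])

```text
clock: 12.15
tool_pos: [0.4712, 0.2008, 0.2405]
eef_rot: [0.789, 0.614, 0.004, 0.004]
contact_force: [0.6, -0.3, 0.9]
opening: 0.399
```

Run:
```python
from h import *
st(77);print(np.round(r.get_state()['q'],2))
p=snap('wrist','w2'); 
for c in comps(mask(p,'y'),300): print(c,onz(p,c[1],.07))
print('exp grip',proj(p,(.476,.232,.064)))
for q in('can2_grip','can2_mid','can3_grip'): print(q,[(f['centre'],f['score'],onz(p,f['centre'],.062)) for f in r.find_in(p,q)[:2]])
```

```text
12.15 [0.4712 0.2008 0.2405] f [ 0.6 -0.3  0.9] op 0.399 yaw 75.73 turn [0.001 0.012 0.022]
[-0.54  0.51  0.07  1.89 -0.04  0.73  0.87]
exp grip [203.50932592 352.45445172]
can2_grip [([200.7, 284.4], 0.68, array([0.45736658, 0.1688608 , 0.062     ])), ([199.1, 351.5], 0.58, array([0.47198   , 0.23215519, 0.062     ]))]
can2_mid [([202.8, 286.9], 0.59, array([0.45995679, 0.17064109, 0.062     ]))]
can3_grip [([201.4, 581.2], 0.76, array([0.52998029, 0.45110559, 0.062     ]))]
```

View pics/w2.png

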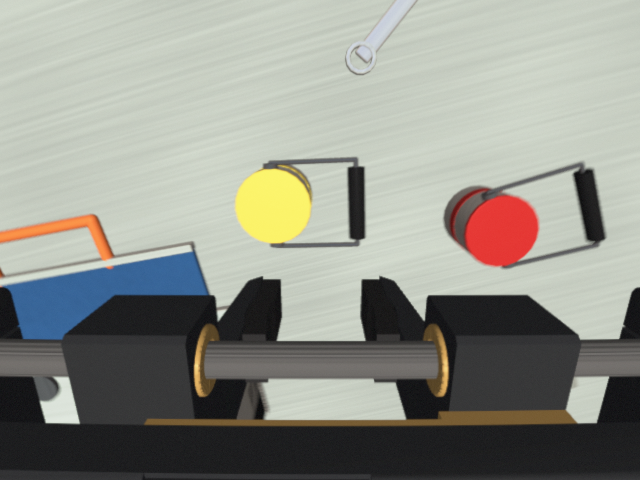

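The wrist view shows the yellow grip at (203,356) and lid at (205,273), and the red grip at (205,590) and lid at (228,501). Bail 2 lines up with the jaws at a tool yaw of about 76°.

Run:
```python
from h import *
np.set_printoptions(precision=4,suppress=True)
p=snap('wrist');ps=snap('scene');pd=snap('side')
for n,rc,z in(('yg',(203,356.5),.062),('yl',(205,273.5),.07),('rg',(205,590.5),.062),('rl',(228.5,501),.07)): print(n,onz(p,rc,z))
print(tri((p,(203,356.5)),(ps,(302,418)),(pd,(210.5,370))),tri((p,(205,590.5)),(ps,(353.5,509.5)),(pd,(179.5,422))))
st(76)
```

```text
yg [0.476  0.2346 0.062 ]
yl [0.4561 0.1576 0.07  ]
rg [0.5362 0.4582 0.062 ]
rl [0.5344 0.3649 0.07  ]
(array([0.4753, 0.2332, 0.067 ]), [0.0012495582337369608, 0.0024591231025928627, 0.0016167721448743573]) (array([0.5262, 0.4405, 0.0814]), [0.0037278843814322763, 0.0033769651590240643, 0.004352446804410923])
12.5 [0.4708 0.1979 0.2409] f [ 0.7 -0.1 -0.2] op 0.402 yaw 75.23 turn [0.002 0.011 0.014]
```

Emit:
move_arm([
  [[0.002,0.011,0.014,0.003,0.025,0,0.4],[0,0,0,0.002,0.01,-0.04,0.4],[0,0,0,0,0,-0.045,0.4],[0,0,0,0,0,-0.04,0.4],[0,0,0,0,0,-0.02,0.4]],
])

```text
clock: 13.0
tool_pos: [0.4812, 0.2288, 0.0958]
eef_rot: [0.792, 0.61, 0.006, 0.003]
contact_force: [-0.2, 0.4, 0.5]
opening: 0.403
```

Run:
```python
from h import *
st(76); p=snap('wrist')
m=mask(p,'k',(100,280,260,400));print([c for c in comps(m,100)]); print(proj(p,(.4755,.2335,.064)))
for c in comps(m,100): print(onz(p,c[1],.064))
st(76)
```

```text
13.0 [0.4812 0.2288 0.0958] f [-0.2  0.4  0.5] op 0.403 yaw 75.22 turn [-0.002  0.012  0.014]
[(1906, [223.8, 325.5], [310, 188, 31, 72])]
[247.1232167  325.11990447]
[0.46211372 0.23722498 0.064     ]
13.05 [0.4801 0.228  0.0939] f [-0.8 -0.2 -1.8] op 0.402 yaw 75.21 turn [-0.     0.009  0.014]
```

Emit:
move_arm([
  [[0,0.01,0.014,-0.003,0.0055,-0.02,0.4],[0,0,0,0,0,-0.025,0.4],[0,0,0,0,0,-0.013,0.4],[0,0,0,0,0,0,0],[0,0,0,0,0,0,0]],
])

```text
clock: 13.55
tool_pos: [0.4798, 0.2296, 0.0363]
eef_rot: [0.79, 0.613, 0.0, 0.002]
contact_force: [1.2, 2.3, 0.7]
opening: 0.243
```

Emit:
move_arm([
  [[0,0,0,0,0,0,0],[0,0,0,0,0,0,0],[0,0,0,0,0,0,0]],
])

```text
clock: 13.85
tool_pos: [0.482, 0.2305, 0.0393]
eef_rot: [0.79, 0.612, 0.003, 0.002]
contact_force: [-0.3, -0.3, -1.2]
opening: 0.171
```

Run:
```python
from h import *
st(76)
```

```text
13.85 [0.482  0.2305 0.0393] f [-0.3 -0.3 -1.2] op 0.171 yaw 75.54 turn [-0.001  0.007  0.008]
```

Emit:
move_arm([
  [[0,0,0,0,-0.001,0.012,0],[0,0,0,-0.0007,-0.0026,0.0116,0],[0,0,0,-0.001,-0.0043,0.0112,0],[0,0,0,-0.0015,-0.0058,0.0104,0],[0,0,0,-0.0018,-0.0073,0.0093,0]],
])

```text
clock: 14.35
tool_pos: [0.4748, 0.2053, 0.0981]
eef_rot: [0.791, 0.612, 0.0, 0.003]
contact_force: [-0.4, -1.0, -3.1]
opening: 0.177
```

```bash
cat > b.py <<'E'
from h import *
import sys
x0,y0,z0,yaw,ph0=map(float,sys.argv[1:6]);y=np.radians(yaw);st(yaw)
t=np.array(r.get_state()['tool_pos']);u=np.array([np.cos(y),np.sin(y)])
s=(t[:2]-[x0,y0])@u+.08*np.cos(ph0);h=t[2]-z0+.08*np.sin(ph0);ph=np.arctan2(h,s);print('phi',ph,'R',np.hypot(s,h))
for d in np.arange(1,8)*.15:
    f=min(ph+d,1.571);q=np.array([x0,y0])+u*.08*(np.cos(f)-np.cos(ph0));print(np.round([*(q-t[:2]),z0+.08*(np.sin(f)-np.sin(ph0))-t[2]],4))
E
python3 b.py .482 .2305 .0393 76 0
```

```text
14.35 [0.4748 0.2053 0.0981] f [-0.4 -1.  -3.1] op 0.177 yaw 75.49 turn [0.004 0.004 0.009]
phi 0.8303505647663949 R 0.07972058600007166
[-0.0014 -0.0092  0.0076]
[-0.0039 -0.0193  0.0135]
[-0.0066 -0.0302  0.0178]
[-0.0095 -0.0415  0.0204]
[-0.0122 -0.0524  0.0212]
[-0.0122 -0.0524  0.0212]
[-0.0122 -0.0524  0.0212]
```

Emit:
move_arm([
  [[0.004,0.004,0.009,-0.0014,-0.0092,0.0076,0],[0,0,0,-0.0025,-0.01,0.006,0],[0,0,0,-0.0027,-0.011,0.0045,0],[0,0,0,-0.003,-0.011,0.0025,0],[0,0,0,-0.002,-0.008,0.001,0]],
])

```text
clock: 14.85
tool_pos: [0.4625, 0.1525, 0.1227]
eef_rot: [0.788, 0.616, 0.001, -0.001]
contact_force: [-0.8, 0.7, -4.5]
opening: 0.17
```

```bash
python3 b.py .482 .2305 .0393 76 0
```

```text
14.85 [0.4625 0.1525 0.1227] f [-0.8  0.7 -4.5] op 0.17 yaw 76.04 turn [-0.003  0.002 -0.001]
phi 1.575367188285774 R 0.08344612302016541
[ 0.0002  0.0003 -0.0034]
[ 0.0002  0.0003 -0.0034]
[ 0.0002  0.0003 -0.0034]
[ 0.0002  0.0003 -0.0034]
[ 0.0002  0.0003 -0.0034]
[ 0.0002  0.0003 -0.0034]
[ 0.0002  0.0003 -0.0034]
```

Emit:
move_arm([
  [[0,0,0,0,0,0.02,0],[0,0,0,0,0,0.025,0],[0,0,-0.07,0.007,-0.01,0.025,0],[0,0,-0.11,0.007,-0.02,0.006,0],[0,0,-0.11,0.007,-0.02,0,0]],
], force=30)

```text
clock: 15.35
tool_pos: [0.478, 0.0983, 0.1992]
eef_rot: [0.87, 0.493, -0.003, -0.004]
contact_force: [1.0, 0.9, -2.7]
opening: 0.169
```

Emit:
move_arm([
  [[0,0,-0.11,0.007,-0.022,0,0],[0,0,-0.11,0.007,-0.022,0,0],[0,0,-0.11,0.007,-0.022,0,0],[0,0,-0.11,0.007,-0.022,0,0],[0,0,-0.11,0.007,-0.022,0,0]],
])

```text
clock: 15.85
tool_pos: [0.5099, -0.0178, 0.1976]
eef_rot: [0.974, 0.227, -0.005, -0.005]
contact_force: [-0.1, 0.9, -5.4]
opening: 0.168
```

Emit:
move_arm([
  [[0,0,-0.11,0.007,-0.022,0,0],[0,0,-0.11,0.007,-0.022,0,0],[0,0,-0.11,0.007,-0.022,0,0],[0,0,-0.11,0.005,-0.022,0,0],[0,0,-0.05,0,-0.01,0,0]],
])

```text
clock: 16.35
tool_pos: [0.533, -0.1232, 0.1948]
eef_rot: [1.0, -0.028, -0.006, -0.007]
contact_force: [-1.8, -0.4, -4.8]
opening: 0.169
```

Run:
```python
from h import *
np.set_printoptions(precision=3,suppress=True)
st(-3.7);print(np.round(r.get_state()['q'],2))
p=snap('wrist','w3')
for a in ((.601,-.244,.2),(.606,-.189,.2),(.609,-.136,.2),(.611,-.082,.2),(.618,-.027,.2),(.618,.024,.2)): print(proj(p,a))
print([(np.round(f['centre']),f['score']) for f in r.find_in(p,'fork2_seat')])
st(-3.7)
```

```text
16.35 [ 0.533 -0.123  0.195] f [-1.8 -0.4 -4.8] op 0.169 yaw -3.21 turn [-0.014 -0.012 -0.009]
[-0.08  0.65  0.38  1.83 -0.36  0.74  0.45]
[474.078 451.182]
[393.049 465.337]
[301.285 477.101]
[191.221 488.132]
[ 58.303 512.26 ]
[-84.23  519.994]
[(array([136., 423.]), 0.86)]
16.45 [ 0.532 -0.122  0.195] f [-0.9 -0.3 -4.5] op 0.171 yaw -3.05 turn [-0.015 -0.013 -0.011]
```

View pics/w3.png

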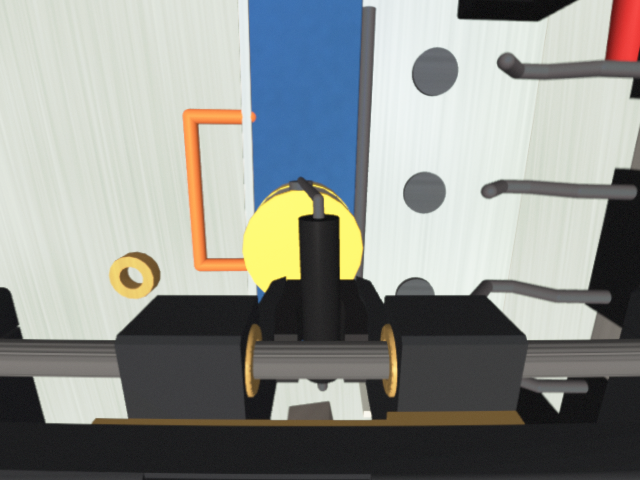

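The can hangs level with its bail upright. The prong tips seen at (62,507), (188,492) and (288,487) lie within about 10 px of my triangulated positions.

Run:
```python
from h import *
np.set_printoptions(precision=4,suppress=True)
p=snap('wrist');st(-3.7)
for z in(.213,.218,.223):
  A,B=onz(p,(217,319),z),onz(p,(383,321),z);print(z,A,B,(A+B)/2,np.linalg.norm(A-B))
for rc in((62,507),(188,492),(288,487)): print(onz(p,rc,.2))
```

```text
16.5 [ 0.5325 -0.12    0.1948] f [-1.4  0.7 -5.1] op 0.168 yaw -2.86 turn [-0.016 -0.013 -0.015]
0.213 [ 0.5336 -0.0859  0.213 ] [ 0.53   -0.1677  0.213 ] [ 0.5318 -0.1268  0.213 ] 0.08185181987822017
0.218 [ 0.5338 -0.0849  0.218 ] [ 0.5303 -0.1639  0.218 ] [ 0.532  -0.1244  0.218 ] 0.07910816953421389
0.223 [ 0.5339 -0.0838  0.223 ] [ 0.5306 -0.1601  0.223 ] [ 0.5323 -0.122   0.223 ] 0.07636451919020762
[ 0.6148 -0.0271  0.2   ]
[ 0.6117 -0.0793  0.2   ]
[ 0.6126 -0.1279  0.2   ]
```

Emit:
move_arm([
  [[-0.016,-0.013,-0.015,0,0.011,0.006,0],[0,0,0,0.015,-0.001,0,0],[0,0,0,0.015,-0.001,0,0],[0,0,0,0.01,0,0,0],[0,0,0,0,0,0,0]],
])

```text
clock: 17.0
tool_pos: [0.571, -0.0992, 0.1994]
eef_rot: [1.0, -0.023, -0.003, -0.005]
contact_force: [0.5, -0.0, -4.7]
opening: 0.171
```

Run:
```python
from h import *
np.set_printoptions(precision=4,suppress=True)
st(-3.7);ps=snap('scene');pd=snap('side');pw=snap('wrist')
a=cv2.resize(pd['frame'][190:340,260:420],(426,400),interpolation=3);b=cv2.resize(ps['frame'][175:325,200:340],(373,400),interpolation=3)
cv2.imwrite('pics/h1.png',np.hstack([a,b])[:,:,::-1])
cv2.imwrite('pics/w4.png',pw['frame'][:,:,::-1])
```

```text
17.0 [ 0.571  -0.0992  0.1994] f [ 0.5 -0.  -4.7] op 0.171 yaw -2.67 turn [-0.01  -0.005 -0.018]
```

View pics/h1.png

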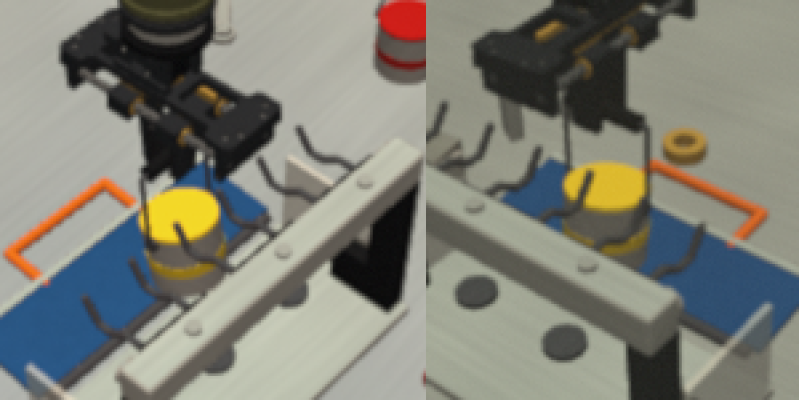

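The can is in front of fork 2 with the prong tips ahead of it. I'm checking the lid height.

Run:
```python
from h import *
np.set_printoptions(precision=4,suppress=True)
ps=snap('scene');pd=snap('side');st(-3.7)
print(tri((ps,(245.5,267.9)),(pd,(270.8,327.3))))
print(comps(mask(ps,'y'),30)[:5],comps(mask(pd,'y'),30)[:4])
```

```text
17.25 [ 0.5692 -0.1015  0.1998] f [ 0.3 -0.3 -4.4] op 0.176 yaw -2.91 turn [-0.009 -0.007 -0.014]
(array([ 0.5775, -0.0926,  0.1557]), [0.000608776908353678, 0.0006087769083537544])
[(1136, [83.1, 129.9], [82, 0, 133, 135]), (405, [244.8, 267.3], [251, 237, 31, 17]), (111, [229.1, 296.6], [290, 224, 14, 12]), (47, [266.8, 273.8], [266, 263, 16, 7])] [(484, [270.2, 325.0], [310, 260, 30, 22]), (128, [283.7, 234.7], [227, 277, 16, 14]), (78, [290.7, 325.6], [313, 286, 26, 8])]
```

Emit:
move_arm([
  [[-0.009,-0.007,-0.014,0.01,-0.008,0,0],[0,0,0,0.018,-0.003,0,0],[0,0,0,0.018,-0.001,0,0],[0,0,0,0.012,-0.001,0,0],[0,0,0,0,0,0,0]],
])

```text
clock: 17.75
tool_pos: [0.6276, -0.1184, 0.1996]
eef_rot: [0.999, -0.036, -0.001, 0.001]
contact_force: [1.0, 0.7, -3.7]
opening: 0.17
```

Run:
```python
from h import *
np.set_printoptions(precision=4,suppress=True)
st(-3.7);pw=snap('wrist');f=pw['frame'].astype(int).sum(2)
for c in (312,319,326): print(c,[int(v) for v in f[150:280:5,c]])
st(-3.7)
```

```text
17.75 [ 0.6276 -0.1184  0.1996] f [ 1.   0.7 -3.7] op 0.17 yaw -4.09 turn [ 0.003 -0.002  0.007]
312 [711, 708, 706, 706, 705, 702, 692, 323, 308, 322, 210, 219, 438, 124, 56, 118, 122, 124, 126, 119, 115, 116, 119, 124, 110, 114]
319 [713, 712, 710, 710, 710, 710, 312, 327, 309, 230, 311, 305, 306, 310, 79, 132, 133, 125, 131, 136, 131, 132, 133, 127, 123, 133]
326 [712, 711, 709, 707, 705, 709, 322, 327, 158, 158, 161, 315, 599, 92, 67, 96, 99, 107, 106, 100, 107, 114, 103, 104, 103, 101]
17.8 [ 0.6268 -0.1184  0.1996] f [ 1.  -0.9 -3.4] op 0.171 yaw -4.11 turn [ 0.003 -0.003  0.007]
```

Emit:
move_arm([
  [[0,0,0,0.005,0.005,0,0],[0,0,0,0,0,-0.012,0],[0,0,0,0,0,-0.01,0],[0,0,0,0,0,-0.007,0],[0,0,0,0,0,0,0]],
])

```text
clock: 18.3
tool_pos: [0.6277, -0.1128, 0.1669]
eef_rot: [0.999, -0.037, -0.005, 0.001]
contact_force: [0.1, 0.1, -4.9]
opening: 0.17
```

Run:
```python
from h import *
st(-3.7);st()
```

```text
18.3 [ 0.6277 -0.1128  0.1669] f [ 0.1  0.1 -4.9] op 0.17 yaw -4.2 turn [ 0.001 -0.01   0.009]
18.3 [ 0.6277 -0.1128  0.1669] f [ 0.1  0.1 -4.9] op 0.17 yaw -4.2
```

Still carrying the weight (-4.9 N). I'll lower further in small steps.

Emit:
move_arm([
  [[0,-0.01,0.009,0.004,0,-0.004,0],[0,0,0,0,0,-0.003,0],[0,0,0,0,0,0,0]],
])

```text
clock: 18.6
tool_pos: [0.633, -0.1131, 0.1595]
eef_rot: [0.999, -0.032, 0.002, 0.001]
contact_force: [0.8, -0.3, -4.8]
opening: 0.166
```

Emit:
move_arm([
  [[0,0,0,0,0,-0.003,0],[0,0,0,0,0,0,0]],
])

```text
clock: 18.8
tool_pos: [0.6336, -0.1133, 0.1595]
eef_rot: [0.999, -0.032, 0.003, 0.001]
contact_force: [-0.3, 0.4, -4.3]
opening: 0.173
```

Emit:
move_arm([
  [[0,0,0,0,0,-0.003,0],[0,0,0,0,0,0,0]],
])

```text
clock: 19.0
tool_pos: [0.6341, -0.1135, 0.1594]
eef_rot: [0.999, -0.032, 0.004, 0.0]
contact_force: [0.1, 0.4, -3.6]
opening: 0.172
```

Emit:
move_arm([
  [[0,0,0,-0.001,0,-0.006,0],[0,0,0,0,0,-0.003,0]],
])

```text
clock: 19.2
tool_pos: [0.6351, -0.1147, 0.1574]
eef_rot: [0.999, -0.032, 0.008, 0.0]
contact_force: [-7.6, 1.9, 14.4]
opening: 0.17
```

Run:
```python
from h import *
st(-3.7)
ps=snap('scene');pd=snap('side')
print(comps(mask(ps,'y'),30)[:5],comps(mask(pd,'y'),30)[:4]);st(-3.7)
crop(pd['frame'],215,285,100,130,6,'h2')
```

```text
19.2 [ 0.6351 -0.1147  0.1574] f [-7.6  1.9 14.4] op 0.17 yaw -3.71 turn [0.001 0.015 0.   ]
[(1062, [81.7, 125.3], [82, 0, 121, 135]), (110, [296.1, 241.4], [228, 290, 29, 10]), (102, [228.9, 296.5], [290, 224, 14, 11])] [(139, [295.3, 336.4], [329, 289, 17, 15]), (131, [283.7, 234.7], [227, 277, 16, 14]), (56, [318.0, 353.3], [345, 311, 16, 12])]
19.3 [ 0.6352 -0.1148  0.1574] f [-6.2  1.1 16.2] op 0.167 yaw -3.72 turn [0.001 0.015 0.   ]
```

Emit:
move_arm([
  [[0,0,0,0,0,0.001,0.38],[0,0,0,0,0,0,0.38],[0,0,0,0,0,0,0.38],[0,0,0,0,0,0,0.38]],
])

```text
clock: 19.7
tool_pos: [0.6374, -0.1161, 0.1602]
eef_rot: [0.999, -0.033, 0.011, 0.001]
contact_force: [0.4, -0.5, -0.5]
opening: 0.375
```

Run:
```python
from h import *
st(-3.7)
ps=snap('scene');pd=snap('side')
print(comps(mask(ps,'y'),30)[:5],comps(mask(pd,'y'),30)[:4]);st(-3.7)
```

```text
19.7 [ 0.6374 -0.1161  0.1602] f [ 0.4 -0.5 -0.5] op 0.375 yaw -3.74 turn [0.003 0.022 0.001]
[(1093, [81.6, 125.8], [82, 0, 122, 135]), (96, [228.9, 296.5], [290, 224, 14, 11]), (73, [293.7, 244.7], [234, 289, 23, 8])] [(177, [294.8, 335.3], [327, 288, 19, 16]), (125, [283.5, 234.7], [227, 277, 16, 14]), (40, [255.6, 358.4], [353, 252, 11, 8]), (34, [316.2, 352.8], [347, 311, 11, 10])]
19.8 [ 0.6372 -0.116   0.16  ] f [ 0.2 -0.1  0.4] op 0.38 yaw -3.74 turn [0.003 0.021 0.001]
```

Emit:
move_arm([
  [[0,0.02,0,-0.002,0,0.025,0.38],[0,0,0,0,0,0.04,0.38],[0,0,0,0,0,0.04,0.38],[0,0,0,-0.03,0.03,0,0.38],[0,0,0,-0.03,0.035,0,0.38]],
])

```text
clock: 20.3
tool_pos: [0.5762, -0.0554, 0.2663]
eef_rot: [0.999, -0.036, 0.001, 0.004]
contact_force: [0.6, 1.6, 0.2]
opening: 0.38
```

Run:
```python
from h import *
np.set_printoptions(precision=4,suppress=True)
st(103)
ps=snap('scene');pd=snap('side')
a=pd['frame'][230:340,270:420];b=ps['frame'][200:310,190:340]
a=cv2.resize(a,(600,440)[:2],interpolation=3)[:, :400];b=cv2.resize(b,(600,440),interpolation=3)[:,:400]
cv2.imwrite('pics/h3.png',np.hstack([a,b])[:,:,::-1])
for c in 'yr':
  for p in(ps,pd): print(c,[k for k in comps(mask(p,c),30)])
```

```text
20.3 [ 0.5762 -0.0554  0.2663] f [0.6 1.6 0.2] op 0.38 yaw -4.15 turn [0.004 0.008 1.87 ]
y [(1109, [84.1, 130.5], [82, 0, 133, 135]), (99, [228.9, 296.5], [290, 224, 14, 12]), (59, [292.7, 245.1], [236, 288, 20, 8]), (47, [261.9, 255.0], [247, 260, 14, 6])]
y [(209, [294.5, 334.4], [326, 287, 20, 17]), (129, [283.7, 234.6], [227, 277, 16, 14]), (43, [189.9, 355.2], [350, 186, 11, 8])]
r [(788, [346.4, 469.8], [452, 332, 36, 29]), (537, [389.8, 257.1], [236, 375, 44, 32]), (65, [369.8, 463.4], [450, 362, 29, 12])]
r [(296, [197.2, 413.5], [402, 190, 24, 16]), (286, [321.5, 432.4], [420, 307, 26, 29]), (53, [213.0, 412.0], [402, 209, 21, 7])]
```

View pics/h3.png

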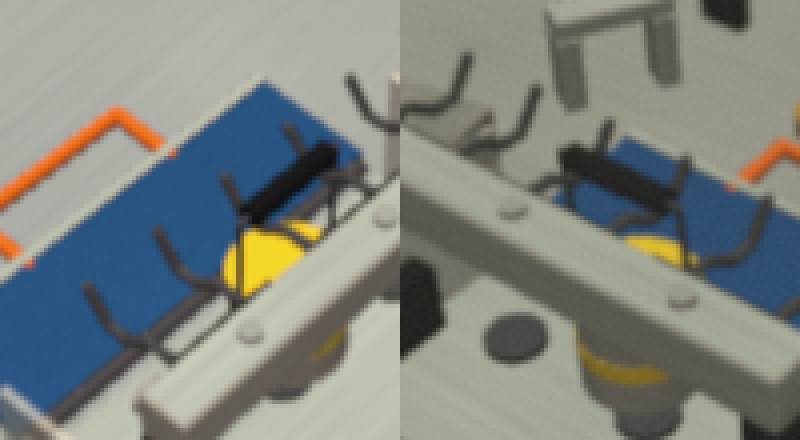

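Yellow hangs across both prongs of fork 2 (side crop grip at about (180,288)). Red has not moved. Moving to red.

Emit:
move_arm([
  [[0,0,0.14,-0.003,0.036,0,0.4],[0,0,0.14,-0.003,0.036,0,0.4],[0,0,0.14,-0.003,0.036,0,0.4],[0,0,0.14,-0.003,0.036,0,0.4],[0,0,0.14,-0.003,0.036,0,0.4]],
])

```text
clock: 20.9
tool_pos: [0.5595, 0.1278, 0.2663]
eef_rot: [0.948, 0.319, 0.001, 0.005]
contact_force: [-0.0, 0.8, 0.1]
opening: 0.4
```

Emit:
move_arm([
  [[0,0,0.14,-0.003,0.038,0,0.4],[0,0,0.14,-0.003,0.038,0,0.4],[0,0,0.14,-0.003,0.038,0,0.4],[0,0,0.14,-0.003,0.038,0,0.4],[0,0,0.14,-0.003,0.038,0,0.4]],
])

```text
clock: 21.4
tool_pos: [0.547, 0.3228, 0.2653]
eef_rot: [0.773, 0.634, 0.004, 0.006]
contact_force: [0.4, -0.2, 0.4]
opening: 0.398
```

Emit:
move_arm([
  [[0,0,0.14,-0.003,0.038,0,0.4],[0,0,0.14,-0.003,0.032,0,0.4],[0,0,0,0,0,0,0.4],[0,0,0,0,0,0,0.4]],
])

```text
clock: 21.8
tool_pos: [0.5404, 0.4015, 0.2629]
eef_rot: [0.67, 0.743, 0.005, 0.003]
contact_force: [0.9, 0.0, -0.3]
opening: 0.402
```

Run:
```python
from h import *
np.set_printoptions(precision=4,suppress=True)
st(93);print(np.round(r.get_state()['q'],2))
p=snap('wrist','w5');ps=snap('scene');pd=snap('side')
for c in comps(mask(p,'r'),300): print(c,onz(p,c[1],.07))
m=mask(p,'k',(60,150,285,560))
for c in comps(m,150): print('k',c,onz(p,c[1],.062),onz(p,c[1],.08))
for g in((.523,.441,.077),(.53,.44,.062)): print('exp grip',proj(p,g))
print([(f['centre'],f['score']) for f in r.find_in(p,'can3_grip')[:2]])
print(tri((ps,(244.3,243.8)),(pd,(275,342))))
```

```text
21.8 [0.5404 0.4015 0.2629] f [ 0.9  0.  -0.3] op 0.402 yaw 95.91 turn [-0.003  0.012 -0.051]
[-0.7   0.71 -0.02  1.37  0.02  1.06  0.95]
(3897, [196.4, 285.5], [251, 162, 70, 70]) [0.5373 0.3665 0.07  ]
k (1000, [197.3, 363.4], [356, 163, 15, 71]) [0.5316 0.4457 0.062 ] [0.5285 0.4431 0.08  ]
k (175, [281.7, 263.6], [247, 277, 33, 8]) [0.6361 0.3488 0.062 ] [0.6279 0.3511 0.08  ]
k (169, [281.8, 378.1], [362, 278, 34, 7]) [0.6235 0.4746 0.062 ] [0.6159 0.4706 0.08  ]
exp grip [190.9777 361.6453]
exp grip [195.1877 358.1441]
[([195.2, 356.9], 0.77)]
(array([ 0.6344, -0.1088,  0.1921]), [0.0007352509864664891, 0.0007352509864663718])
```

Emit:
move_arm([
  [[-0.003,0.012,-0.01,-0.005,0.025,0,0.4],[0,0,0,-0.004,0.016,-0.04,0.4],[0,0,0,0,0,-0.045,0.4],[0,0,0,0,0,-0.045,0.4],[0,0,0,0,0,-0.02,0.4]],
])

```text
clock: 22.5
tool_pos: [0.5387, 0.4374, 0.1162]
eef_rot: [0.679, 0.734, 0.007, 0.003]
contact_force: [-0.8, -0.2, -0.2]
opening: 0.399
```

Run:
```python
from h import *
np.set_printoptions(precision=4,suppress=True)
st(95.4); p=snap('wrist')
m=mask(p,'k',(100,280,262,400))
for c in comps(m,150): print('k',c,onz(p,c[1],.064))
t=r.get_state();R=Ro.from_quat(t['eef_rot']).as_matrix();print('pads col',proj(p,np.array(t['tool_pos'])-R[:,2]*.025)); st(95.4)
```

```text
22.5 [0.5387 0.4374 0.1162] f [-0.8 -0.2 -0.2] op 0.399 yaw 94.41 turn [-0.005  0.014  0.017]
k (2054, [221.4, 329.3], [315, 182, 29, 80]) [0.5218 0.442  0.064 ]
pads col [298.7408 317.4004]
22.55 [0.5381 0.4361 0.1141] f [-1.2 -1.2 -2.6] op 0.401 yaw 94.39 turn [-0.002  0.012  0.018]
```

Emit:
move_arm([
  [[-0.002,0.012,0.012,-0.006,0.008,-0.025,0.4],[0,0,0,0,0,-0.03,0.4],[0,0,0,0,0,-0.02,0.4],[0,0,0,0,0,0,0.4]],
])

```text
clock: 22.95
tool_pos: [0.5365, 0.4405, 0.04]
eef_rot: [0.678, 0.735, 0.001, 0.002]
contact_force: [-0.1, -0.3, 0.8]
opening: 0.401
```

Run:
```python
from h import *
st(95.4)
```

```text
22.95 [0.5365 0.4405 0.04  ] f [-0.1 -0.3  0.8] op 0.401 yaw 94.66 turn [0.    0.004 0.013]
```

Emit:
move_arm([
  [[0,0.004,0.006,-0.003,0.003,-0.005,0.4],[0,0,0,0,0,0,0],[0,0,0,0,0,0,0],[0,0,0,0,0,0,0],[0,0,0,0,0,0,0]],
])

```text
clock: 23.45
tool_pos: [0.5378, 0.4438, 0.0412]
eef_rot: [0.677, 0.736, 0.004, 0.002]
contact_force: [0.4, -1.0, -1.9]
opening: 0.157
```

Emit:
move_arm([
  [[0,0,0,0,0,0,0],[0,0,0,0,0,0,0]],
])

```text
clock: 23.65
tool_pos: [0.5378, 0.4436, 0.0418]
eef_rot: [0.677, 0.736, 0.004, 0.002]
contact_force: [0.9, -0.7, -1.0]
opening: 0.156
```

Run:
```python
from h import *
st(95)
```

```text
23.65 [0.5378 0.4436 0.0418] f [ 0.9 -0.7 -1. ] op 0.156 yaw 94.85 turn [-0.003  0.008  0.003]
```

The opening of 0.156 is narrower than for yellow, which suggests the grip is held near the fingertips. I'll regrasp lower.

Emit:
move_arm([
  [[0,0,0,0,0,0,0.35],[0,0,0,0,0,0,0.35],[0,0.008,0,0,0,-0.009,0.35],[0,0,0,0,0,-0.007,0.35],[0,0,0,0,0,-0.002,0]],
])

```text
clock: 24.15
tool_pos: [0.5382, 0.4449, 0.0229]
eef_rot: [0.676, 0.736, 0.002, -0.002]
contact_force: [-0.3, 0.1, -0.3]
opening: 0.283
```

Emit:
move_arm([
  [[0,0,0,0,0,0,0],[0,0,0,0,0,0,0],[0,0,0,0,0,0,0],[0,0,0,0,0,0,0]],
])

```text
clock: 24.55
tool_pos: [0.5381, 0.444, 0.0217]
eef_rot: [0.676, 0.736, 0.001, -0.001]
contact_force: [0.8, -0.4, -0.8]
opening: 0.17
```

Run:
```python
from h import *
st(95)
```

```text
24.55 [0.5381 0.444  0.0217] f [ 0.8 -0.4 -0.8] op 0.17 yaw 94.86 turn [-0.004 -0.     0.002]
```

Emit:
move_arm([
  [[0,0,0,0,-0.001,0.012,0],[0,0,0,0.0002,-0.0027,0.0116,0],[0,0,0,0.0004,-0.0044,0.0112,0],[0,0,0,0.0005,-0.006,0.0104,0],[0,0,0,0.0007,-0.0075,0.0093,0]],
])

```text
clock: 25.05
tool_pos: [0.5387, 0.4192, 0.0794]
eef_rot: [0.676, 0.737, -0.001, -0.001]
contact_force: [0.3, 1.7, -4.2]
opening: 0.168
```

```bash
python3 b.py .538 .444 .0217 95 0
```

```text
25.05 [0.5387 0.4192 0.0794] f [ 0.3  1.7 -4.2] op 0.168 yaw 94.89 turn [ 0.    -0.003  0.002]
phi 0.8073239828512215 R 0.07993026006469897
[ 0.0022 -0.0091  0.0077]
[ 0.0031 -0.0193  0.0138]
[ 0.0041 -0.0304  0.0184]
[ 0.0051 -0.042   0.0212]
[ 0.0061 -0.0539  0.0222]
[ 0.0062 -0.0549  0.0223]
[ 0.0062 -0.0549  0.0223]
```

Emit:
move_arm([
  [[0,0,0,0.001,-0.009,0.0075,0],[0,0,0,0.001,-0.0102,0.006,0],[0,0,0,0.001,-0.011,0.0045,0],[0,0,0,0.001,-0.0115,0.003,0],[0,0,0,0.001,-0.0115,0.001,0]],
])

```text
clock: 25.55
tool_pos: [0.5436, 0.3629, 0.1047]
eef_rot: [0.676, 0.737, 0.0, -0.002]
contact_force: [-0.7, -0.7, -4.0]
opening: 0.169
```

```bash
python3 b.py .538 .444 .0217 95 0|head -3
```

```text
25.55 [0.5436 0.3629 0.1047] f [-0.7 -0.7 -4. ] op 0.169 yaw 94.92 turn [-0.003 -0.002  0.001]
phi 1.586550415659203 R 0.08298131861217761
[ 0.0013  0.0014 -0.003 ]
```

Emit:
move_arm([
  [[0,0,0,0,0,0.02,0],[0,0,0,0,0,0.03,0],[0,0,0,0,0,0.03,0],[0,0,-0.08,-0.001,-0.015,0.005,0],[0,0,-0.12,-0.002,-0.022,0,0]],
])

```text
clock: 26.05
tool_pos: [0.5397, 0.3179, 0.1897]
eef_rot: [0.749, 0.663, -0.003, -0.003]
contact_force: [-0.9, 0.7, -4.4]
opening: 0.172
```

Emit:
move_arm([
  [[0,0,-0.12,-0.002,-0.026,0,0],[0,0,-0.12,-0.002,-0.026,0,0],[0,0,-0.12,-0.002,-0.026,0,0],[0,0,-0.12,-0.002,-0.026,0,0],[0,0,-0.12,-0.002,-0.026,0,0]],
])

```text
clock: 26.55
tool_pos: [0.5271, 0.1788, 0.1891]
eef_rot: [0.917, 0.4, -0.004, -0.003]
contact_force: [0.0, 0.1, -4.6]
opening: 0.169
```

Emit:
move_arm([
  [[0,0,-0.12,-0.002,-0.026,0,0],[0,0,-0.12,-0.002,-0.026,0,0],[0,0,-0.12,-0.002,-0.026,0,0],[0,0,-0.12,-0.002,-0.026,0,0],[0,0,-0.12,-0.002,-0.026,0,0]],
])

```text
clock: 27.05
tool_pos: [0.5141, 0.0396, 0.1887]
eef_rot: [0.995, 0.097, -0.004, -0.004]
contact_force: [-0.6, 0.1, -3.8]
opening: 0.171
```

Run:
```python
from h import *
st(-3.7)
```

```text
27.05 [0.5141 0.0396 0.1887] f [-0.6  0.1 -3.8] op 0.171 yaw 11.14 turn [-0.008 -0.007 -0.259]
```

Emit:
move_arm([
  [[-0.008,-0.007,-0.12,0.003,-0.018,-0.002,0],[0,0,-0.12,0.003,-0.014,0,0],[0,0,-0.02,0.003,-0.003,0,0],[0,0,0,0,0,0,0]],
])

```text
clock: 27.45
tool_pos: [0.52, -0.0046, 0.1867]
eef_rot: [0.999, -0.043, -0.002, 0.002]
contact_force: [1.1, 1.7, -4.9]
opening: 0.166
```

Run:
```python
from h import *
np.set_printoptions(precision=4,suppress=True)
st(-3.7);pw=snap('wrist');ps=snap('scene');pd=snap('side');f=pw['frame'].astype(int).sum(2)
for c in (312,319,326): print(c,[int(v) for v in f[180:260:4,c]])
L=[comps(mask(p,'r'),40) for p in(ps,pd)];print(L)
print('exp',proj(ps,(.523,.004,.154)),proj(pd,(.523,.004,.154)))
for rr in(213,217,221): print(rr,onz(pw,(rr,319),.226))
st(-3.7)
```

```text
27.45 [ 0.52   -0.0046  0.1867] f [ 1.1  1.7 -4.9] op 0.166 yaw -4.92 turn [ 0.004 -0.003  0.021]
312 [357, 360, 357, 325, 372, 340, 291, 298, 296, 295, 294, 282, 283, 65, 79, 135, 131, 135, 128, 132]
319 [360, 359, 358, 367, 155, 231, 314, 317, 315, 312, 320, 316, 311, 66, 99, 136, 138, 135, 131, 128]
326 [357, 358, 171, 148, 144, 146, 143, 360, 375, 364, 365, 76, 73, 68, 99, 114, 113, 117, 110, 112]
[[(540, [389.8, 257.1], [235, 375, 45, 32]), (385, [242.8, 316.0], [300, 235, 33, 16]), (80, [265.0, 315.2], [304, 262, 24, 6])], [(353, [234.4, 336.4], [323, 225, 27, 18]), (286, [321.5, 432.4], [420, 307, 26, 29]), (86, [253.0, 339.3], [326, 246, 26, 11])]]
exp [247.6439 318.4034] [239.1932 334.3653]
213 [0.5231 0.0383 0.226 ]
217 [0.523  0.0369 0.226 ]
221 [0.5229 0.0354 0.226 ]
27.6 [ 0.5196 -0.003   0.1866] f [-0.4 -0.5 -5.8] op 0.174 yaw -4.79 turn [ 0.002 -0.004  0.019]
```

Emit:
move_arm([
  [[0.002,-0.004,0.019,0,0.008,-0.007,0],[0,0,0,0.015,-0.001,0,0],[0,0,0,0.018,-0.001,0,0],[0,0,0,0.015,-0.001,0,0],[0,0,0,0,0,0,0]],
])

```text
clock: 28.1
tool_pos: [0.5644, 0.0112, 0.176]
eef_rot: [1.0, -0.023, -0.004, -0.003]
contact_force: [1.3, -0.1, -4.1]
opening: 0.172
```

Run:
```python
from h import *
np.set_printoptions(precision=4,suppress=True)
st(-3.7);ps=snap('scene');pd=snap('side')
a=cv2.resize(pd['frame'][200:310,270:420],(600,440),interpolation=3)[:,100:500];b=cv2.resize(ps['frame'][195:305,210:360],(600,440),interpolation=3)[:,170:570]
cv2.imwrite('pics/h4.png',np.hstack([a,b])[:,:,::-1]);st(-3.7)
```

```text
28.1 [0.5644 0.0112 0.176 ] f [ 1.3 -0.1 -4.1] op 0.172 yaw -2.65 turn [-0.006 -0.009 -0.018]
28.2 [0.5626 0.0109 0.1762] f [ 1.3  0.4 -4.1] op 0.168 yaw -2.72 turn [-0.006 -0.011 -0.017]
```

View pics/h4.png

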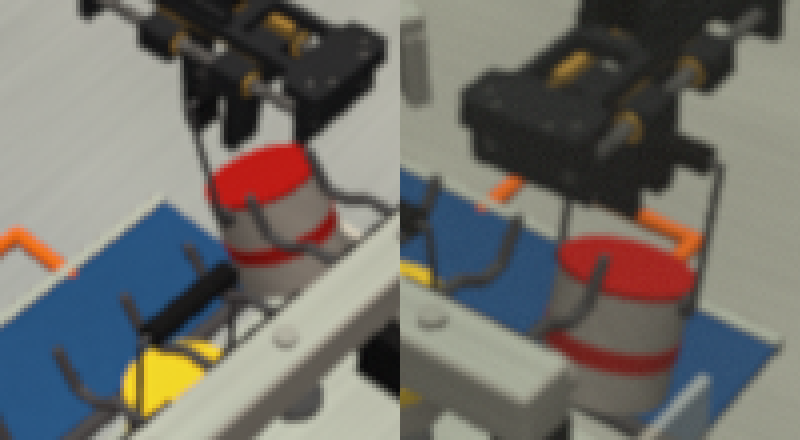

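The red can hangs but leans a little, in side view at lid (180,260) and scene view at (270,630) in the crop, which looks like a swing. I'm correcting y and letting it settle, with checks by numbers from here.

Emit:
move_arm([
  [[-0.006,-0.01,-0.017,0,-0.009,0.003,0],[0,0,0,0,0,0,0],[0,0,0,0,0,0,0],[0,0,0,0,0,0,0],[0,0,0,0,0,0,0]],
])

```text
clock: 28.7
tool_pos: [0.5572, 0.0018, 0.1789]
eef_rot: [0.999, -0.033, -0.003, -0.0]
contact_force: [0.9, -0.2, -4.0]
opening: 0.169
```

Emit:
move_arm([
  [[0,0,0,0,0,0,0],[0,0,0,0,0,0,0],[0,0,0,0,0,0,0],[0,0,0,0,0,0,0],[0,0,0,0,0,0,0]],
])

```text
clock: 29.2
tool_pos: [0.5582, 0.0021, 0.1792]
eef_rot: [0.999, -0.032, -0.002, -0.001]
contact_force: [-1.9, 0.5, -4.2]
opening: 0.165
```

```bash
cat > red.py <<'E'
from h import *
np.set_printoptions(precision=4,suppress=True)
st(-3.7)
for k in range(3):
  ps=snap('scene');pd=snap('side');o=[]
  for p,box in((ps,(190,270,320,380)),(pd,(190,290,290,400))): o.append(comps(mask(p,'r',box),15)[:2])
  print(o[0],o[1])
  for i in (0,1):
    try: print(i,tri((ps,o[0][i][1]),(pd,o[1][i][1])))
    except Exception as e: print(e)
f=snap('wrist')['frame']; p=snap('wrist')
for c in (310,316,322,328): 
  col=p['frame'][150:285,c].astype(int).sum(1); k=np.nonzero(col<90)[0]; print(c,150+k[:1], onz(p,(150+k[0],c),.22) if len(k) else '')
st(-3.7)
E
python3 red.py
```

```text
29.2 [0.5582 0.0021 0.1792] f [-1.9  0.5 -4.2] op 0.165 yaw -3.71 turn [-0.001 -0.005  0.   ]
[(582, [248.3, 317.6], [302, 236, 31, 25]), (53, [269.8, 319.5], [306, 264, 28, 9])] [(395, [238.0, 340.8], [328, 227, 28, 21]), (59, [254.7, 338.1], [327, 248, 25, 10])]
0 (array([0.538 , 0.0101, 0.1639]), [0.0011114534449375684, 0.0011114534449376463])
1 (array([0.5298, 0.0113, 0.0973]), [0.00046087882152163155, 0.00046087882152143835])
[(587, [249.7, 315.9], [300, 238, 32, 24]), (61, [272.0, 316.4], [303, 268, 28, 7])] [(399, [240.0, 344.7], [332, 230, 27, 20]), (69, [257.8, 344.2], [332, 253, 26, 9])]
0 (array([0.5485, 0.0108, 0.1655]), [0.0032331704665349873, 0.0032331704665348737])
1 (array([0.5475, 0.0117, 0.1009]), [0.0036742997853706915, 0.0036742997853707413])
[(517, [253.3, 312.2], [296, 244, 33, 20]), (77, [276.5, 312.1], [299, 273, 27, 7])] [(374, [242.1, 349.7], [336, 233, 28, 18]), (55, [261.7, 352.1], [344, 259, 17, 6])]
0 (array([0.5639, 0.0113, 0.1668]), [0.002980758266597144, 0.0029807582665971593])
1 (array([0.5704, 0.013 , 0.1034]), [0.006091039632192151, 0.006091039632192206])
310 [229] [0.5579 0.0393 0.22  ]
316 [231] [0.56   0.0384 0.22  ]
322 [231] [0.5622 0.0383 0.22  ]
328 [224] [0.5645 0.0407 0.22  ]
29.6 [0.5593 0.0019 0.1795] f [-0.1 -0.4 -3.7] op 0.168 yaw -3.72 turn [-0.001 -0.003  0.   ]
```

The can is swinging in x. I'm waiting for it to die down.

Emit:
move_arm([
  [[0,0,0,0,-0.002,-0.006,0],[0,0,0,0,0,0,0],[0,0,0,0,0,0,0],[0,0,0,0,0,0,0],[0,0,0,0,0,0,0]],
])

```text
clock: 30.1
tool_pos: [0.5584, -0.0003, 0.1725]
eef_rot: [0.999, -0.033, -0.002, -0.0]
contact_force: [-1.0, -0.2, -5.3]
opening: 0.166
```

Emit:
move_arm([
  [[0,0,0,0,0,0,0],[0,0,0,0,0,0,0],[0,0,0,0,0,0,0],[0,0,0,0,0,0,0],[0,0,0,0,0,0,0]],
])

```text
clock: 30.6
tool_pos: [0.559, -0.0002, 0.1728]
eef_rot: [0.999, -0.032, -0.002, -0.001]
contact_force: [-1.3, 0.1, -4.0]
opening: 0.169
```

Emit:
move_arm([
  [[0,0,0,0,0,0,0],[0,0,0,0,0,0,0],[0,0,0,0,0,0,0],[0,0,0,0,0,0,0],[0,0,0,0,0,0,0]],
])

```text
clock: 31.1
tool_pos: [0.5593, -0.0002, 0.1729]
eef_rot: [0.999, -0.032, -0.001, -0.0]
contact_force: [0.7, -0.2, -4.3]
opening: 0.168
```

Emit:
move_arm([
  [[0,0,0,0,0,0,0],[0,0,0,0,0,0,0],[0,0,0,0,0,0,0],[0,0,0,0,0,0,0],[0,0,0,0,0,0,0]],
])

```text
clock: 31.6
tool_pos: [0.559, -0.0002, 0.1728]
eef_rot: [0.999, -0.032, -0.002, -0.001]
contact_force: [-0.2, 0.6, -4.9]
opening: 0.17
```

```bash
python3 red.py | grep -v '\[('
```

```text
31.6 [ 0.559  -0.0002  0.1728] f [-0.2  0.6 -4.9] op 0.17 yaw -3.71 turn [-0.001 -0.003  0.   ]
0 (array([0.5614, 0.0077, 0.1593]), [0.00046631587580611293, 0.00046631587580626196])
1 (array([0.5751, 0.0107, 0.101 ]), [0.003892363576294746, 0.0038923635762946516])
0 (array([0.5593, 0.0075, 0.1591]), [1.3178294044572733e-05, 1.317829404462665e-05])
1 (array([0.5726, 0.0111, 0.1007]), [0.003376397819298269, 0.003376397819298317])
0 (array([0.5555, 0.0073, 0.1583]), [0.0002683166274577886, 0.0002683166274576312])
1 (array([0.5711, 0.0128, 0.1024]), [0.0036579653546618867, 0.003657965354661943])
310 [229] [0.5577 0.0389 0.22  ]
316 [231] [0.5597 0.038  0.22  ]
322 [231] [0.5618 0.0379 0.22  ]
328 [224] [0.564  0.0402 0.22  ]
32.0 [ 0.5587 -0.0002  0.1728] f [ 0.4 -0.3 -3.8] op 0.173 yaw -3.71 turn [-0.001 -0.004  0.   ]
```

Emit:
move_arm([
  [[0,0,0,0.006,-0.003,0,0],[0,0,0,0.01,-0.001,0,0],[0,0,0,0.01,-0.001,0,0],[0,0,0,0.01,-0.001,0,0],[0,0,0,0.01,-0.001,0,0]],
])

```text
clock: 32.5
tool_pos: [0.608, -0.0081, 0.1728]
eef_rot: [0.999, -0.033, -0.002, -0.0]
contact_force: [0.2, 0.3, -4.0]
opening: 0.169
```

```bash
python3 -c "
from h import *
st(-3.7)"
```

```text
32.5 [ 0.608  -0.0081  0.1728] f [ 0.2  0.3 -4. ] op 0.169 yaw -3.73 turn [-0.001 -0.004  0.001]
```

Emit:
move_arm([
  [[0,0,0,0.01,0,0,0],[0,0,0,0.01,0.001,0,0],[0,0,0,0.006,0,0,0],[0,0,0,0,0,0,0],[0,0,0,0,0,0,0]],
])

```text
clock: 33.0
tool_pos: [0.6396, -0.0083, 0.172]
eef_rot: [0.999, -0.033, -0.0, 0.0]
contact_force: [-0.3, -0.2, -3.3]
opening: 0.169
```

```bash
python3 -c "
from h import *
st(-3.7)"
```

```text
33.0 [ 0.6396 -0.0083  0.172 ] f [-0.3 -0.2 -3.3] op 0.169 yaw -3.73 turn [ 0.001 -0.001  0.001]
```

Emit:
move_arm([
  [[0,0,0,0,0.002,-0.008,0],[0,0,0,0,0,-0.008,0],[0,0,0,0,0,0,0]],
])

```text
clock: 33.3
tool_pos: [0.6382, -0.0061, 0.1545]
eef_rot: [0.999, -0.033, -0.001, 0.0]
contact_force: [-0.4, -0.3, -4.0]
opening: 0.165
```

Emit:
move_arm([
  [[0,0,0,0,0,-0.006,0],[0,0,0,0,0,0,0]],
])

```text
clock: 33.5
tool_pos: [0.6374, -0.006, 0.1474]
eef_rot: [0.999, -0.033, -0.002, 0.0]
contact_force: [0.5, 0.5, -5.0]
opening: 0.171
```

Emit:
move_arm([
  [[0,0,0,0,0,-0.006,0],[0,0,0,0,0,0,0]],
])

```text
clock: 33.7
tool_pos: [0.6374, -0.006, 0.141]
eef_rot: [0.999, -0.033, -0.002, 0.0]
contact_force: [0.2, -0.9, -4.3]
opening: 0.17
```

Emit:
move_arm([
  [[0,0,0,0,0,-0.005,0],[0,0,0,0,0,0,0]],
])

```text
clock: 33.9
tool_pos: [0.6377, -0.0061, 0.1357]
eef_rot: [0.999, -0.033, -0.002, 0.0]
contact_force: [-0.5, 0.5, -4.0]
opening: 0.171
```

```bash
python3 -c "
from h import *
st(-3.7)"
```

```text
33.9 [ 0.6377 -0.0061  0.1357] f [-0.5  0.5 -4. ] op 0.171 yaw -3.75 turn [ 0.    -0.003  0.001]
```

Still carrying the weight, and by my geometry the gripper body is close to the beam top. The grip sits over the dip only a few mm up, so I release here.

Emit:
move_arm([
  [[0,0,0,0,0,-0.002,0],[0,0,0,0,0,0,0.25],[0,0,0,0,0,0,0.38],[0,0,0,0,0,0,0.38],[0,0,0,0,0,0,0.38]],
])

```text
clock: 34.4
tool_pos: [0.6403, -0.0067, 0.1362]
eef_rot: [0.999, -0.033, 0.001, 0.0]
contact_force: [-0.3, 0.0, -1.3]
opening: 0.382
```

```bash
python3 -c "
from h import *
st(-3.7)
p=snap('wrist')
for c in (310,316,322,328): 
  col=p['frame'][150:285,c].astype(int).sum(1); k=np.nonzero(col<90)[0]; print(c,150+k[:1])
ps=snap('scene');pd=snap('side')
for q,b in((ps,(190,340,230,380)),(pd,(190,340,290,400))): print(comps(mask(q,'r',b),15),comps(mask(q,'y',b),15))
"
```

```text
34.4 [ 0.6403 -0.0067  0.1362] f [-0.3  0.  -1.3] op 0.382 yaw -3.77 turn [0.001 0.003 0.001]
310 [218]
316 [223]
322 [223]
328 [217]
[] []
[(169, [268.3, 365.4], [357, 262, 18, 15])] [(32, [238.0, 389.1], [384, 235, 12, 8]), (26, [286.8, 346.0], [342, 285, 9, 5])]
```

Emit:
move_arm([
  [[0,0,0,0,0,0.02,0.38],[0,0,0,0,0,0.04,0.38],[0,0,0,0,0,0.045,0.38],[0,0,0,-0.03,-0.01,0.02,0.38],[0,0,0,-0.045,-0.02,0,0.5]],
])

```text
clock: 35.05
tool_pos: [0.5673, -0.0334, 0.263]
eef_rot: [1.0, -0.029, 0.002, -0.0]
contact_force: [0.4, -1.2, 0.4]
opening: 0.448
```

Emit:
move_arm([
  [[0,0,0,-0.045,-0.02,0,0.5],[0,0,0,-0.045,-0.02,0,0.5],[0,0,0,-0.045,-0.015,0,0.5],[0,0,0,0,0,0,0.5],[0,0,0,0,0,0,0.5]],
])

```text
clock: 35.55
tool_pos: [0.4205, -0.0925, 0.2652]
eef_rot: [0.999, -0.032, 0.002, -0.001]
contact_force: [0.4, 0.3, 0.3]
opening: 0.499
```

```bash
cat > chk.py <<'E'
from h import *
np.set_printoptions(precision=4,suppress=True)
st(-3.7)
ps=snap('scene');pd=snap('side')
for n,X in(('can3',(.640,-.002,.19)),('can2',(.634,-.109,.191))):
  o=[]
  for p in(ps,pd):
    e=proj(p,X);b=[int(e[0]-16),int(e[1]-20),int(e[0]+16),int(e[1]+20)]
    v=p['frame'].max(2);m=np.zeros(v.shape,bool);m[b[0]:b[2],b[1]:b[3]]=v[b[0]:b[2],b[1]:b[3]]<48
    m=cv2.morphologyEx(m.astype(np.uint8),cv2.MORPH_OPEN,np.ones((3,3)))
    c=comps(m,15);c.sort(key=lambda k:np.hypot(k[1][0]-e[0],k[1][1]-e[1]));print(n,np.round(e,1),c[:2]);o.append(c[0][1] if c else e)
  print(tri((ps,o[0]),(pd,o[1])))
for q in(ps,pd): print('bar',comps(mask(q,'o')),'r',comps(mask(q,'r'),15),'y',comps(mask(q,'y'),25))
pw=snap('wrist');print(comps(mask(pw,'o'),100))
E
python3 chk.py
```

```text
35.55 [ 0.4205 -0.0925  0.2652] f [0.4 0.3 0.3] op 0.499 yaw -3.72 turn [-0.001  0.005  0.   ]
can3 [264.3 285.2] [(205, [264.9, 286.8], [272, 257, 30, 18])]
can3 [251.  371.6] [(110, [249.1, 373.9], [365, 242, 19, 16])]
(array([0.6425, 0.0038, 0.1931]), [0.0001863441655271837, 0.00018634416552725473])
can2 [244.3 244.1] [(175, [244.6, 244.4], [231, 238, 28, 15])]
can2 [275.6 342. ] [(158, [275.5, 342.0], [330, 267, 24, 19])]
(array([ 0.6337, -0.1084,  0.1904]), [0.00013102244693636013, 0.00013102244693635555])
bar [(192, [247.1, 304.3], [276, 236, 51, 28])] r [(540, [389.8, 257.0], [235, 375, 45, 32]), (180, [291.3, 298.6], [288, 280, 17, 23])] y [(1027, [85.6, 132.1], [82, 0, 133, 135]), (90, [228.8, 296.4], [290, 224, 14, 11]), (72, [293.4, 244.8], [234, 288, 23, 9]), (30, [262.6, 255.3], [249, 261, 12, 5])]
bar [(214, [273.2, 282.5], [262, 257, 48, 37])] r [(286, [321.5, 432.4], [420, 307, 26, 29]), (184, [268.1, 365.5], [357, 262, 20, 15])] y [(214, [294.4, 334.3], [326, 287, 20, 17]), (130, [283.8, 234.7], [227, 277, 16, 14]), (33, [173.4, 288.3], [284, 170, 10, 7]), (26, [286.8, 346.0], [342, 285, 9, 5])]
[(1763, [199.3, 330.4], [318, 138, 47, 129])]
```

Both cans hang: can3's grip is at (0.643,0.004,0.193) and can2's at (0.634,-0.108,0.190). Now closing the guard.

Emit:
move_arm([
  [[0,0.005,0,0.001,0,-0.04,0.5],[0,0,0,0,0,-0.045,0.5],[0,0,0,0,0,-0.045,0.5],[0,0,0,0,0,-0.04,0.5],[0,0,0,0,0,-0.01,0.5]],
])

```text
clock: 36.2
tool_pos: [0.4364, -0.0901, 0.0794]
eef_rot: [1.0, -0.027, 0.009, 0.0]
contact_force: [0.1, -0.5, 0.7]
opening: 0.499
```

```bash
python3 -c "
from h import *
st(-3.7)
p=snap('wrist');m=mask(p,'o');rr,cc=np.nonzero(m)
s=r.get_state();R=Ro.from_quat(s['eef_rot']).as_matrix()
for q in (200,230,250):
  x=np.nonzero(m[q])[0]
  if len(x): print(q,x.min(),x.max(),onz(p,(q,x.mean()),.05))
"
```

```text
36.2 [ 0.4364 -0.0901  0.0794] f [ 0.1 -0.5  0.7] op 0.499 yaw -3.08 turn [ 0.001  0.019 -0.011]
200 288 307 [ 0.42635898 -0.05410977  0.05      ]
230 288 307 [ 0.42513275 -0.07109275  0.05      ]
250 288 306 [ 0.423712   -0.08282425  0.05      ]
```

Emit:
move_arm([
  [[0,0.019,-0.01,-0.014,0,-0.012,0.5],[0,0,0,0,0,-0.028,0.5],[0,0,0,0,0,-0.02,0.5],[0,0,0,0,0,0,0.5]],
])

```text
clock: 36.65
tool_pos: [0.4303, -0.0888, 0.0272]
eef_rot: [1.0, -0.031, 0.0, -0.001]
contact_force: [0.9, 0.1, -0.3]
opening: 0.496
```

```bash
python3 -c "
from h import *
st(-3.7)"
```

```text
36.65 [ 0.4303 -0.0888  0.0272] f [ 0.9  0.1 -0.3] op 0.496 yaw -3.51 turn [-0.002  0.001 -0.003]
```

Emit:
move_arm([
  [[0,0,0,-0.007,0,-0.01,0.5],[0,0,0,0,0,-0.003,0.3],[0,0,0,0,0,0,0],[0,0,0,0,0,0,0],[0,0,0,0,0,0,0]],
])

```text
clock: 37.15
tool_pos: [0.4246, -0.0885, 0.0191]
eef_rot: [0.999, -0.035, -0.007, -0.003]
contact_force: [-8.3, -1.2, -1.6]
opening: 0.164
```

Emit:
move_arm([
  [[0,0,0,0,0,0,0],[0,0,0,0,0,0,0],[0,0,0,0,0,0,0]],
])

```text
clock: 37.45
tool_pos: [0.4233, -0.0885, 0.0198]
eef_rot: [0.999, -0.038, -0.007, -0.003]
contact_force: [-1.3, -0.5, -2.8]
opening: 0.127
```

```bash
python3 g.py
```

```text
37.45 [ 0.4233 -0.0885  0.0198] f [-1.3 -0.5 -2.8] op 0.127 yaw -4.39 turn [-0.006 -0.015  0.012]
theta 1.4889601987717 R 0.1438672471481107
[-0.0011  0.0001] [-0.0016 -0.0144] [-0.0006 -0.0289] [ 0.0018 -0.0431] [ 0.0057 -0.0571] [ 0.0109 -0.0706] [ 0.0174 -0.0836] [ 0.0252 -0.0958] [ 0.0341 -0.1072]
```

Emit:
move_arm([
  [[-0.004,-0.012,0.008,0.0015,0,0.0143,0],[0,0,0,0.0032,0,0.0142,0],[0,0,0,0.0046,0,0.0137,0],[0,0,0,0.0059,-0.0004,0.0133,0],[0,0,0,0.0072,-0.0005,0.0125,0]],
])

```text
clock: 37.95
tool_pos: [0.4464, -0.0903, 0.0892]
eef_rot: [0.999, -0.038, -0.002, -0.001]
contact_force: [1.1, -0.7, -6.3]
opening: 0.121
```

```bash
sed -i 's/for d in .*/for d in (0,-.1,-.2,-.3,-.4,-.5,-.6): print(np.round([.5664-.998*.145*np.sin(th+d)-t[0],.008+.145*np.cos(th+d)-t[2]],4),end=" ")/' g.py; python3 g.py
```

```text
37.95 [ 0.4464 -0.0903  0.0892] f [ 1.1 -0.7 -6.3] op 0.121 yaw -4.37 turn [-0.001 -0.003  0.012]
theta 0.9771238632342815 R 0.14508329955948668
[ 0.0001 -0.    ] [0.0087 0.0115] [0.0185 0.0222] [0.0293 0.0318] [0.0411 0.0404] [0.0536 0.0476] [0.0667 0.0536]
```

Emit:
move_arm([
  [[0,0,0.01,0.0087,-0.0005,0.0115,0],[0,0,0,0.0098,-0.0006,0.0107,0],[0,0,0,0.0108,-0.0007,0.0096,0],[0,0,0,0.0118,-0.0008,0.0086,0],[0,0,0,0.0125,-0.0008,0.0072,0]],
])

```text
clock: 38.45
tool_pos: [0.4959, -0.0939, 0.139]
eef_rot: [0.999, -0.036, -0.007, 0.0]
contact_force: [-1.2, -1.1, -6.4]
opening: 0.123
```

```bash
python3 g.py
```

```text
38.45 [ 0.4959 -0.0939  0.139 ] f [-1.2 -1.1 -6.4] op 0.123 yaw -4.09 turn [-0.    -0.013  0.007]
theta 0.49468044582369375 R 0.14882295239416166
[ 0.0018 -0.0034] [0.0149 0.0029] [0.0285 0.0078] [0.0425 0.0113] [0.0568 0.0134] [0.0713 0.014 ] [0.0857 0.0132]
```

Emit:
move_arm([
  [[0,-0.013,0.006,0.0135,-0.0008,0.004,0],[0,0,0,0.0137,-0.0009,0.0045,0],[0,0,0,0.014,-0.0009,0.0034,0],[0,0,0,0.0143,-0.001,0.002,0],[0,0,0,0.014,-0.001,0.0006,0]],
])

```text
clock: 38.95
tool_pos: [0.5532, -0.098, 0.1568]
eef_rot: [0.999, -0.037, -0.012, -0.003]
contact_force: [-2.8, -0.4, 0.7]
opening: 0.127
```

```bash
python3 g.py
```

```text
38.95 [ 0.5532 -0.098   0.1568] f [-2.8 -0.4  0.7] op 0.127 yaw -4.18 turn [-0.008 -0.023  0.009]
theta 0.0888010176004211 R 0.14943328038326692
[ 0.0004 -0.0044] [ 0.0148 -0.0039] [ 0.0293 -0.0047] [ 0.0436 -0.0071] [ 0.0575 -0.0108] [ 0.0711 -0.0159] [ 0.084  -0.0224]
```

Emit:
move_arm([
  [[-0.004,-0.015,0.005,0.01,-0.0005,-0.001,0],[0,-0.005,0,0.006,0,-0.001,0],[0,0,0,0.003,0,0,0],[0,0,0,0,0,0,0]],
])

```text
clock: 39.35
tool_pos: [0.5673, -0.0991, 0.1569]
eef_rot: [0.999, -0.036, -0.007, -0.003]
contact_force: [0.2, -1.5, -4.5]
opening: 0.125
```

```bash
python3 g.py
```

```text
39.35 [ 0.5673 -0.0991  0.1569] f [ 0.2 -1.5 -4.5] op 0.125 yaw -4.08 turn [-0.006 -0.013  0.007]
theta -0.005913310968336634 R 0.14887328256988136
[-0.     -0.0039] [ 0.0144 -0.0047] [ 0.0287 -0.0069] [ 0.0427 -0.0106] [ 0.0563 -0.0157] [ 0.0692 -0.022 ] [ 0.0815 -0.0297]
```

Emit:
move_arm([
  [[0,0,0,0.003,0,0,0],[0,0,0,0,0,0,0.3],[0,0,0,0,0,0,0.3],[0,0,0,0,0,0,0.3],[0,0,0,-0.001,0,0.02,0.3]],
])

```text
clock: 39.85
tool_pos: [0.5685, -0.0971, 0.176]
eef_rot: [0.999, -0.036, -0.008, -0.004]
contact_force: [-0.0, 0.1, -0.7]
opening: 0.301
```

Emit:
move_arm([
  [[0,0,0,0,0,0.04,0.3],[0,0,0,0,0,0.045,0.3],[0,0,0,-0.04,0,0.01,0.3],[0,0,0,-0.045,0,0,0.3],[0,0,0,-0.045,0,0,0.3]],
])

```text
clock: 40.35
tool_pos: [0.4471, -0.097, 0.2773]
eef_rot: [1.0, -0.031, 0.001, -0.001]
contact_force: [0.3, 0.8, -0.2]
opening: 0.299
```

```bash
python3 chk.py; python3 -c "
from h import *
ps=snap('scene');pd=snap('side')
print(proj(ps,(.563,-.1065,.185)),proj(pd,(.563,-.1065,.185)))
for n in ('spanner','collar','yoke','lvdt','specimen_b'): print(n,[np.round(r.find_in(p,n)[0]['centre']) if r.find_in(p,n) else None for p in(ps,pd)])"
```

```text
40.35 [ 0.4471 -0.097   0.2773] f [ 0.3  0.8 -0.2] op 0.299 yaw -3.57 turn [-0.003  0.002 -0.002]
can3 [264.3 285.2] [(246, [265.1, 286.5], [271, 256, 31, 20])]
can3 [251.  371.6] [(119, [249.5, 373.1], [362, 242, 22, 16])]
(array([0.6414, 0.0026, 0.1916]), [0.0005606885958636829, 0.0005606885958638568])
can2 [244.3 244.1] [(206, [244.6, 243.5], [230, 237, 28, 17])]
can2 [275.6 342. ] [(211, [275.2, 342.4], [330, 265, 25, 21])]
(array([ 0.6354, -0.1087,  0.192 ]), [0.0007441195713502218, 0.0007441195713504506])
bar [(185, [231.4, 266.2], [242, 220, 49, 24])] r [(537, [389.8, 257.1], [236, 375, 44, 32]), (190, [290.8, 298.6], [288, 280, 17, 23])] y [(1033, [84.7, 131.1], [82, 0, 133, 135]), (96, [228.8, 296.5], [290, 224, 14, 10]), (69, [293.5, 244.9], [235, 289, 22, 8]), (39, [262.1, 254.7], [248, 260, 13, 6])]
bar [(252, [266.0, 319.3], [300, 248, 41, 44])] r [(286, [321.5, 432.4], [420, 307, 26, 29]), (193, [268.1, 365.2], [356, 262, 21, 15])] y [(220, [294.3, 334.1], [325, 286, 21, 18]), (127, [283.6, 234.6], [227, 277, 16, 14]), (34, [172.9, 291.0], [287, 170, 9, 7]), (26, [286.8, 346.0], [342, 285, 9, 5])]
[(2740, [208.2, 495.4], [474, 136, 41, 160]), (100, [290.9, 464.8], [458, 286, 16, 9])]
[229.60206764 265.7261644 ] [262.59980413 318.56628194]
spanner [array([292., 479.]), array([187., 342.])]
collar [array([229., 295.]), array([285., 232.])]
yoke [array([212., 239.]), array([323., 200.])]
lvdt [array([403., 437.]), array([225., 448.])]
specimen_b [array([217., 171.]), array([394., 206.])]
```

```bash
python3 -c "
from h import *
print(r.finish_job())"
```

```text
the job is handed in; nothing more can be done
None
```

The guard was folded down, both canisters present were hung, and the guard was swung back up. I handed the job in at about 40 s on the robot's clock. Canister 1 was absent. Yellow (can2) hangs on the middle fork and red (can3) on the left-hand fork.

**Last checks:**
- **Canisters:** the grips triangulated at (0.635, -0.109, 0.192) for yellow and (0.641, 0.003, 0.192) for red. Both are within about 7 mm of the estimated seats, inside the 18 mm limit.
- **Upright:** I did not measure the final tilt of either can. Red swung on the way in, and I waited for it to settle before hanging it.
- **Guard:** the bar is back within about 1 px of its first picture in both cameras, roughly 3 mm or 0.02 rad, under the 0.1 rad limit.
- **Bystanders:** the detector found the spanner, collar, yoke, lvdt and specimen_b within about 4 px of their first positions. For specimen_b the two cameras may not be seeing the same beam.
- **Robot:** clear of everything, with force near zero.

**What disagreed:**
- **Fingertip height:** the fingertips stood about 25 mm higher than the reported tool position and finger overhang imply. The first pinch of the guard bar closed on nothing because of this. I corrected for it using the cameras.
- **Red release:** red was let go a few mm above its fork rather than lowered until the force dropped.

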